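# Shut the parts chute and secure its cover with a snap hook

## Robot

A 6-joint arm with a two-finger parallel gripper is mounted at the origin on the work surface. World frame = base frame: x ahead of the robot, y to its left, z up, the work surface at z = 0. Lengths are in mm, angles in rad, forces in N, time in s.
With the tool pointing down it reaches from about 325 to 775 mm from the base axis. Payload 5.5 kg.
Tool frame: the origin (TCP) lies on the centre line of the jaws, within the pads' length; the fingertips stand 25 mm ahead of it and the grasp point (between the pads) lies 6 mm ahead of it; z points along the fingers, y is the direction in which the jaws open and shut (so a half turn about z gives the same grasp; the last joint's range is limited). The gripper opens to 88 mm and grips with 3 to 60 N. Pads are 20 mm wide; open, the fingers measure 115 mm over their backs; the gripper's body (75 mm by 178 mm) begins 61 mm behind the grasp point.
Start: joints at [-1.17, 0.091, 1.231, -0, 1.82, -0.057], TCP at [265.187, -538.231, 247.631] pointing down, gripper open.
Joint ranges: [-2.87, 2.87], [-0.86, 2.18], [0.17, 2.46], [-1.51, 4.65], [0.06, 2.69], [-2.65, 2.65]. Speed limits (rad/s): [2.57, 2.57, 3.01, 3.14, 3.14, 3.14].

## Interface

Orientations are given as a 3x3 rotation matrix whose columns are the frame's x, y, z axes.
In Python, from station import * gives the robot as it stands.
- The arm moves only by the tool step_arm, never from a script. Its argument "motion" is a list of rows, each a list of 3 entries, a list of its own where there are three numbers: the shift along the tool's x, y, z in units of 25 mm (1.0 is 25 mm), then the turn about the tool's z in units of 6 degrees (1.0 is 6 degrees), then the closure in counts, from 0 (fully open) to 255 (shut). In form: [[[tx, ty, tz], yaw, claw], ...]. A call has 1 to 8 rows; each row shifts and turns the commanded pose from where the row before left it, along the tool's axes as they then stand; what a row does not reach is not made up. A row lasts 1/12 s, in which the tool goes at most 41.7 mm and 7.16 degrees, less where a joint would pass 70% of its speed; a pose out of reach is approached as far as the arm can. A call is refused whole if a number of a shift passes 1 or a number of a turn 1, either way. A call with a gripper value outside its range is refused whole. The fingers move at their own pace and stop on an object; "force" is the grip in N (left out, the last holds). Time passes only in rows, so rows that do not move let the fingers close. It gives the time, the measured TCP pose, the force and the opening at its end, in the units of the state.
- get_obs(): the state, without advancing time (a new reading comes with each control period).
- snapshot(name): name is "side" or "top" or "wrist"; returns a dict with "frame" (480x640x3 uint8, red, green, blue), "range_z" (480x640 float32, mm along the optical axis (not along the pixel's ray), 0 where there is no reading), "intrinsics" (3x3 intrinsics, pixels), "view" (4x4, takes a point from world to camera coordinates). Camera axes: x right, y down, z forward; pixel columns grow to the right and rows downward; lengths in mm; the calibration is good to about 2 mm. The wrist camera is an equidistant fisheye: a pixel r from the principal point sees the ray r / f radians off the axis. A picture is of the moment at which its call begins.
- close_job(): hands the job in, once; it reports no verdict.
The state is a dict: "clock": time; "q": joint angles; "qd": joint speeds; "effort": joint torques, N m; "tcp_pos": TCP position; "orientation": TCP orientation; "force": force on the tool from outside, world axes, zero at the start; "moment": the same for the moment, N m; "finger_gap": opening from 0.0 (shut) to 1.0 (fully open).
Only numpy, scipy, OpenCV 4.12 (cv2) and the standard library are available. Lean on these libraries where they do the work, as an engineer would, in place of code of your own. Each camera call takes 0.05 s, during which the arm holds its last target.

## Task

Press the hinged cover of the parts chute down flat so that the eye stands up through its slot, then take the orange-handled snap hook from its rest and press its sprung gate onto the eye until the eye is inside and the gate has sprung fully shut. Prove the catch with a firm upward pull on the hook, about 15 N held for a full second, then let it down and leave it clipped on the eye with the cover shut. Go gently: while you hold it, never load the hook against the chute or its eye with more than 25 N, and leave everything else where it is.

Things in the scene. Friction and masses are not known exactly. Their poses are not given: they have to be found in the camera images.
- station: Chute housing, fixed aluminium block 200 x 160 mm, 44 mm high, with a red funnel mouth under the cover, foot flanges with cap screws (to 107 mm either side in y, 22 mm high) and a yellow U-bolt as an eye on its top at x = -50 mm. Origin: centre of its underside. +x runs from the eye towards the cover's hinge, z up.
- eye_mid (a point): Nominal centre of the eye's level top bar, 101 mm above the work surface, 52 above the shut cover. The eye is an upright U-bolt of 8 mm yellow bar along the station's y, legs 40 mm apart (centres). It is rigid, but its lock nuts were set by hand: the bar may really stand up to 6 mm higher or lower than this point; feel for it. The hook's flat plane goes square to y. Axes as the station's.
- eye_left (a point): The nominal point of the eye's top bar 16 mm towards +y of the station from its middle.
- eye_right (a point): The nominal point of the eye's top bar 16 mm towards -y of the station from its middle.
- foot_left (a point): Foot of the eye's +y leg, level with the shut cover's top, at (-50, 20, 49) mm of the station.
- foot_right (a point): Foot of the eye's -y leg, at (-50, -20, 49) mm of the station.
- cover (a joint): Angle of the blue-grey cover plate (165 x 130 x 4 mm), rad: 0 shut flat, growing as its free edge (at the eye) rises; starts 0.55 to 0.95. A stiff friction hinge holds it where it is left; a push of up to 4 N on cover_press moves it down. The eye comes up through its 28 x 54 mm slot. Shut, its top is 49 mm above the work surface.
- cover_press (a point): A point on the cover's upper face on its midline, 95 mm from the hinge axis and 28 mm from the slot: the place to press the cover down. Its x axis lies along the plate towards the hinge, z is the plate's outward normal.
- cover_hinge (a point): Centre of the cover's hinge axis, which runs along the station's y at x = +82 mm, z = +47 mm of the station. It turns with the cover.
- hook: Snap hook: flat closed loop of 10 mm steel bar, 146 mm long (x), 56 mm over the bars (z), orange grip on its spine, about 0.2 kg. Origin: middle of the loop at mid-thickness; x along it towards the nose, z from gate to grip. Inside of the loop: z -17..+19, x -62..+62 mm. Starts standing grip up, gate down, in a bay of the rest, origin 37 mm above the work surface, leaning up to 5 degrees.
- gate (a joint): Angle of the sprung gate (8 mm bar, lower side of the hook, bar centre z = -22 mm, pivot x = -44, tip x = +32), rad: 0 shut; it swings only inward, to 0.54 where it meets the spine. Spring 0.27 N m at the start, 0.5 wide open: the eye's bar pressed on it at hook x = +20 mm takes 4 to 10 N; it first touches the gate with its centre at z = -30 mm.
- grip (a point): Middle of the orange grip, at (5, 0, 36) mm of the hook. The grip is 16 mm thick (y), spans x -30..+40 and z +19..+49 mm of the hook; hold it from above across its thickness. Fingertips reaching below z = +22 mm of the hook would meet the eye. Hanging by its spine, the hook balances on a bar at about x = 0 to +5 mm.
- nose_tip (a point): Centre of the round end (radius 5 mm) of the rigid nose, at (38, 0, -22) mm of the hook. An eye bar coming in beyond x = +28 strikes it. With the bar centre pressed in to z = -10..+4, drawing the hook along its -x until the bar is at x about +40 carries it behind the nose and off the gate, which springs shut. An upward pull then seats the bar on the nose, centre at z = -13.
- rest: Black rest block, fixed, 156 x 206 mm, 32 mm high, with three bays 78 mm apart along its y in which the hook and two quick links stand with their length along its x; the walls of each bay stand only at its two ends. Origin: centre of its underside.
- link_a: Brass-coloured closed quick link (oval of 10 mm bar, 138 x 54 mm, no gate) with a dark nut, standing in a bay of the rest; not to be disturbed. Origin: its middle.
- link_b: Steel-coloured closed quick link, otherwise the same, standing in a bay of the rest; not to be disturbed. Origin: its middle.
- pin_pallet: Cream plastic pallet 160 x 200 x 18 mm full of steel dowel pins standing to 38 mm; not to be disturbed. Origin: centre of its underside.
- pin_cup: Red plastic cup, 72 mm across, 55 mm high; not to be disturbed. Origin: centre of its underside.
- oil_bottle: Clear bottle with a red cap, 56 mm across, 150 mm high; not to be disturbed. Origin: centre of its underside.
- jaw_finger: Dark steel spare gripper finger about 120 mm long, 30 mm high, lying; not to be disturbed. Origin: under its middle.
- hex_key: L-shaped dark hex key about 108 mm long, 8 mm thick, lying; not to be disturbed. Origin: under its long arm.
- caliper: Steel caliper about 170 mm long, 12 mm high, lying; not to be disturbed. Origin: under its slide.
Not all that is in view belongs to the job. What is shaped like the hook but blue is not meant.

How it is judged:
By the outcome, as a careful person would: the job done as asked, in the order asked, and still so for the second after the job is handed in, with the robot touching nothing.
It also fails if it takes over 72 s, if anything falls off the work surface, if the arm or the gripper's body presses on something with over 40 N, if the wrist force passes 120 N, or if a joint passes its speed limit or range.

## Working session

There is one attempt and no reset: what is moved stays moved. The work goes in short steps, Python scripts to look and compute and a tool call to move; the robot and the scene stay as the last step left them, time stands still between calls to the robot, and variables do not carry over. Pictures are saved under pics/ and viewed, and the job is handed in when it is done.

Besides the shell and the picture viewer there is one more tool, called after ">>>" in YAML: its name, and indented under it one key for each argument. step_arm: Moves the arm, as the interface text tells. Its arguments: {"type":"object","properties":{"motion":{"type":"array","items":{"type":"array"}},"force":{"type":"number"}},"required":["motion"]}

```bash
ls; mkdir -p pics; python3 - <<'E'
from station import *
import cv2
print(get_obs())
for n in ["side","top","wrist"]:
    s=snapshot(n); cv2.imwrite(f"pics/{n}0.png",s["frame"][:,:,::-1]); print(n,s["intrinsics"],s["view"])
E
```

```text
pics
{'clock': 0.0, 'q': array([-1.16964315e+00,  9.18679937e-02,  1.23191838e+00,  1.54344874e-05,
        1.81979919e+00, -5.67026515e-02]), 'qd': array([-0.00198923,  0.00105776, -0.00101992,  0.00035518, -0.00161172,
       -0.00082476]), 'effort': array([ 1.72914722e-03, -4.46452188e+01, -4.06441247e+01,  6.99912175e-02,
        2.94889847e-02, -1.07503577e-04]), 'tcp_pos': array([ 265.11560574, -537.9621279 ,  246.48302043]), 'orientation': array([[ 8.97000713e-01,  4.42028435e-01, -7.64421846e-04],
       [ 4.42029077e-01, -8.96998834e-01,  1.84053843e-03],
       [ 1.27884818e-04, -1.98886097e-03, -9.99998014e-01]]), 'force': array([ 0.28491605, -0.20178809,  0.66461818]), 'moment': array([-0.01779718, -0.05460568,  0.02513939]), 'finger_gap': 1.0011259866147568}
side [[471.69972461   0.         326.67250099]
 [  0.         471.69972461 232.2931691 ]
 [  0.           0.           1.        ]] [[-9.18311897e-01 -3.95684346e-01  1.17115041e-02  4.99905285e+02]
 [-2.24062342e-01  4.95163281e-01 -8.39410146e-01  2.02162608e+02]
 [ 3.26342347e-01 -7.73464430e-01 -5.43372292e-01  1
[... 184 characters left out ...]
    0.           1.        ]] [[-1.31093793e-02 -9.99911653e-01 -2.19799513e-03 -1.25681118e+00]
 [-9.97387204e-01  1.32323952e-02 -7.10188000e-02  5.24438776e+02]
 [ 7.10416104e-02  1.26123983e-03 -9.97472555e-01  1.06328842e+03]
 [ 0.00000000e+00  0.00000000e+00  0.00000000e+00  1.00000000e+00]]
wrist [[371.64829954   0.         319.53124527]
 [  0.         371.64829954 246.70170983]
 [  0.           0.           1.        ]] [[ 4.42023150e-01 -8.97000336e-01 -2.43551817e-03 -5.98889146e+02]
 [-8.61623897e-01 -4.25342280e-01  2.76926354e-01 -3.36606105e+01]
 [-2.49438962e-01 -1.20309359e-01 -9.60888059e-01  3.91135280e+02]
 [ 0.00000000e+00  0.00000000e+00  0.00000000e+00  1.00000000e+00]]
```

View pics/side0.png

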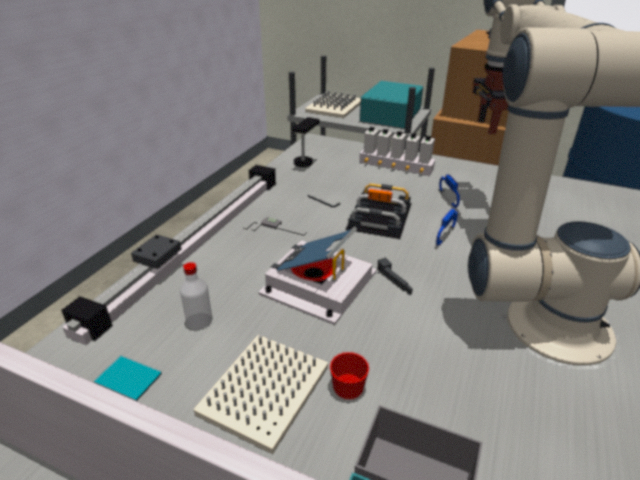

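View pics/top0.png

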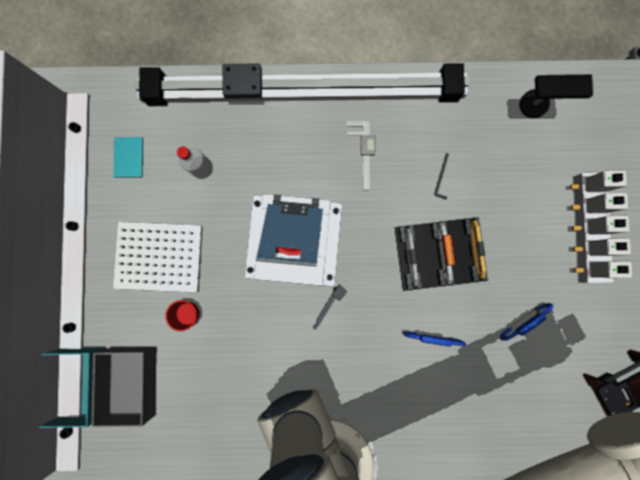

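View pics/wrist0.png

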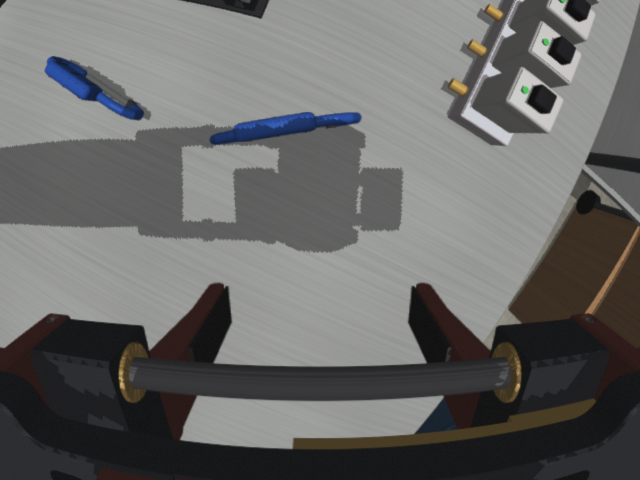

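The side view shows the cover half open at about (315,255) and the rest at (380,210). In the top view the station is at (294,240) with its hinge away from the robot, and the orange grip is in the middle bay at (448,250). Next I'll zoom in and measure.

```bash
cat > h.py <<'E'
from station import *
import numpy as np, cv2
def w(s,u,v,z=None):
    K=s["intrinsics"];V=s["view"];R=V[:3,:3];t=V[:3,3]
    d=np.array([(u-K[0,2])/K[0,0],(v-K[1,2])/K[1,1],1.])
    o=-R.T@t
    if z is None:
        return R.T@(d*s["range_z"][int(round(v)),int(round(u))]-t)
    r=R.T@d; return o+r*(z-o[2])/r[2]
def cloud(s):
    K=s["intrinsics"];V=s["view"];R=V[:3,:3];t=V[:3,3]
    vv,uu=np.mgrid[:480,:640]; z=s["range_z"]
    p=np.stack([(uu-K[0,2])/K[0,0]*z,(vv-K[1,2])/K[1,1]*z,z],-1)
    return (p-t)@R
def proj(s,p):
    c=s["view"][:3,:3]@np.array(p)+s["view"][:3,3]; c=s["intrinsics"]@c; return c[:2]/c[2]
E
python3 - <<'E'
from h import *
s=snapshot("top"); f=s["frame"]; hsv=cv2.cvtColor(f,cv2.COLOR_RGB2HSV)
a=f[185:295,235:500]; cv2.imwrite("pics/topc.png",cv2.resize(a[:,:,::-1],None,fx=3,fy=3,interpolation=cv2.INTER_CUBIC))
P=cloud(s)
# orange
def rep(m,name,zmin=15):
    n,l,st,c=cv2.connectedComponentsWithStats(m.astype(np.uint8))
    for i in range(1,n):
        if st[i,4]>40:
            q=P[l==i]; print(name,st[i],c[i].round(1),np.median(q,0).round(1),q[:,2].min().round(),q[:,2].max().round())
rep((hsv[...,0]<18)&(hsv[...,0]>4)&(hsv[...,1]>150)&(hsv[...,2]>120),"orange")
rep((hsv[...,0]<35)&(hsv[...,0]>18)&(hsv[...,1]>120)&(hsv[...,2]>100),"yellow")
rep((hsv[...,0]<120)&(hsv[...,0]>95)&(hsv[...,1]>90),"blue")
m=(hsv[...,1]<30)&(hsv[...,2]>190); m[:, :240]=0;m[:,350:]=0;m[:180]=0;m[300:]=0
c=max(cv2.findContours(m.astype(np.uint8),cv2.RETR_EXTERNAL,cv2.CHAIN_APPROX_NONE)[0],key=cv2.contourArea)
r=cv2.minAreaRect(c);print(r); 
for p in cv2.boxPoints(r): print(p,w(s,*p,10).round(1))
m=(hsv[...,2]<70);m[:, :385]=0;m[:,500:]=0;m[:210]=0;m[300:]=0
c=max(cv2.findContours(m.astype(np.uint8),cv2.RETR_EXTERNAL,cv2.CHAIN_APPROX_NONE)[0],key=cv2.contourArea)
r=cv2.minAreaRect(c);print(r); 
for p in cv2.boxPoints(r): print(p,w(s,*p,32).round(1))
s=snapshot("side"); f=s["frame"]
cv2.imwrite("pics/sidec.png",cv2.resize(f[170:330,250:420][:,:,::-1],None,fx=3.5,fy=3.5,interpolation=cv2.INTER_CUBIC))
P=cloud(s);hsv=cv2.cvtColor(f,cv2.COLOR_RGB2HSV)
rep((hsv[...,0]<18)&(hsv[...,0]>4)&(hsv[...,1]>150)&(hsv[...,2]>120),"orange")
rep((hsv[...,0]<32)&(hsv[...,0]>18)&(hsv[...,1]>150)&(hsv[...,2]>120),"yellow")
rep((hsv[...,0]<120)&(hsv[...,0]>95)&(hsv[...,1]>90),"blue")
E
```

```text
orange [444 235  11  30 210] [448.8 249.6] [ 496.9 -277.9   85. ] 79.0 1098.0
yellow [473 221   8  21  72] [477.4 231.4] [ 539.5 -351.3   61.7] 6.0 67.0
yellow [480 256   6  22  76] [482.4 265.9] [ 460.4 -359.8   61.9] 4.0 69.0
blue [ 258  204   63   58 2418] [290.6 232.5] [540.7  73.5  94.6] 49.0 1098.0
blue [500 304  53  36 510] [528.8 322.8] [ 329.2 -459.7   61.5] -1.0 1098.0
blue [404 332  62  14 389] [434.6 339.3] [ 297.3 -241.8   72. ] 5.0 1098.0
((293.056640625, 239.39596557617188), (89.66930389404297, 84.97115325927734), 5.355824947357178)
[244.45209 277.51114] [440.9 193.1  10. ]
[252.38336 192.91098] [645.3 173.8  10. ]
[341.6612  201.28079] [621.9 -42.4  10. ]
[333.72992 285.88095] [418.2 -20.4  10. ]
((421.82525634765625, 255.82711791992188), (63.33308029174805, 46.605220794677734), 82.56858825683594)
[394.62265 227.4405 ] [ 554.4 -165.9   32. ]
[440.8364  221.41261] [ 567.2 -275.5   32. ]
[449.02786 284.21375] [ 419.2 -290.1   32. ]
[402.81412 290.24164] [ 406.5 -181.6   32. ]
orange [368 189  24   7  98] [379.5 191.8] [ 501.1 -273.    83.9] -3.0 714.0
blue [ 564  107   76   82 4965] [607.4 146.5] [ -178.1 -1282.9   -49.4] -270.0 714.0
blue [440 175  20  32 210] [451.3 186.9] [ 321.4 -438.6   59.9] 5.0 714.0
blue [437 208  21  37 253] [447.1 222.1] [ 297.5 -228.8   58. ] -5.0 714.0
blue [279 233  67  36 655] [311.9 251.8] [544.1  91.7  94.1] 53.0 714.0
```

View pics/topc.png

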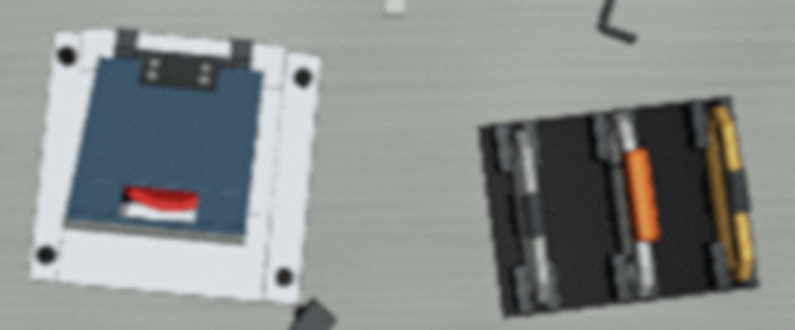

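View pics/sidec.png

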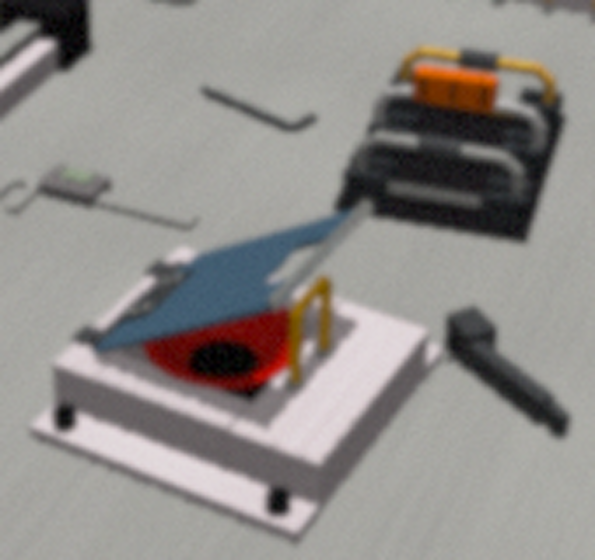

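```bash
python3 - <<'E'
from h import *
for n in ["top","side"]:
    s=snapshot(n); f=s["frame"]; hsv=cv2.cvtColor(f,cv2.COLOR_RGB2HSV); P=cloud(s)
    m=((hsv[...,0]<120)&(hsv[...,0]>95)&(hsv[...,1]>90)).astype(np.uint8)
    m[:,:250]=0;m[:,350:]=0;m[:190]=0;m[300:]=0
    c=max(cv2.findContours(m,cv2.RETR_EXTERNAL,cv2.CHAIN_APPROX_NONE)[0],key=cv2.contourArea)
    e=cv2.erode(m,np.ones((5,5)))
    q=P[e>0]
    for _ in range(3):
        c0=q.mean(0); nn=np.linalg.svd(q-c0)[2][2]; nn*=np.sign(nn[2]); d=(q-c0)@nn; q=q[abs(d)<6]
    # P frame: pitch
    print(n,len(q),c0.round(1),nn.round(3),"std",d.std().round(2),"theta",np.arccos(nn[2]).round(3),"yaw of downslope(deg)",np.degrees(np.arctan2(nn[1],nn[0])))
    K=s["intrinsics"];V=s["view"];R=V[:3,:3];t=V[:3,3];o=-R.T@t
    def pl(u,v):
        r=R.T@np.array([(u-K[0,2])/K[0,0],(v-K[1,2])/K[1,1],1.]); return o+r*((c0-o)@nn)/(r@nn)
    ap=cv2.approxPolyDP(cv2.convexHull(c),3,True)[:,0]
    for p in ap: print(p,pl(*p).round(1))
    xs=pl(*np.mean(np.argwhere(m>0)[:,::-1],0)); print('centroid',xs)
E
```

```text
top 319 [542.1  74.1  93.4] [ 0.592 -0.056  0.804] std 1.42 theta 0.636 yaw of downslope(deg) -5.375111443837547
[320 210] [595.8   9.6  49.4]
[315 261] [474.6  19.8 139.3]
[258 256] [486.8 140.4 138.7]
[269 205] [609.4 128.7  47.7]
centroid [539.57159379  74.7773461   95.30991071]
side 176 [544.3  87.7  94.4] [ 0.537 -0.06   0.841] std 0.47 theta 0.571 yaw of downslope(deg) -6.357376969911259
[345 233] [487.3  30.3 126.7]
[325 257] [487.3 145.2 134.9]
[279 268] [609.4 127.3  55.6]
[307 244] [589.3  19.4  60.8]
centroid [543.99299482  88.27059043  94.62724726]
```

```bash
cat >> h.py <<'E'
def go(x,y,z,yaw):
    o=get_obs();R=o["orientation"];p=o["tcp_pos"];cy=np.degrees(np.arctan2(R[1,0],R[0,0]))
    a=np.radians(yaw); d=np.array([x,y,z])-p
    X=np.array([np.cos(a),np.sin(a),0]);Y=np.array([np.sin(a),-np.cos(a),0])
    print("at",p.round(1),"yaw",cy.round(2),"t",round(o["clock"],2),"F",o["force"].round(1),"gap",round(o["finger_gap"]*88,1))
    print("turn first",((cy-yaw)/6).round(2),"then shift",(np.array([d@X,d@Y,-d[2]])/25).round(2))
E
python3 - <<'E'
from h import *
s=snapshot("wrist");V=s["view"];o=get_obs();c=-V[:3,:3].T@V[:3,3]
print(c,o["orientation"].T@(c-o["tcp_pos"]))
go(440,-290,246,6)
E
```

```text
[ 333.28548235 -504.46336143  384.44116054] [  76.01625591   -0.19229711 -136.95847632]
at [ 265.2 -538.2  247.5] yaw 26.23 t 0.4 F [-0.4 -0.8 -0.6] gap 87.7
turn first 3.37 then shift [ 7.99 -9.14  0.06]
```

>>> step_arm:
  motion:
    - [[0,0,0],1,0]
    - [[0,0,0],1,0]
    - [[0,0,0],1,0]
    - [[0,0,0],0.37,0]
    - [[0.9,-1,0],0,0]
    - [[0.9,-1,0],0,0]
    - [[0.9,-1,0],0,0]
    - [[0.9,-1,0],0,0]

```text
clock: 1.07
tcp_pos: [344.7, -428.2, 247.6]
orientation: [[0.995, 0.104, 0.0], [0.104, -0.995, 0.0], [0.0, 0.0, -1.0]]
force: [0.7, 0.2, -0.4]
finger_gap: 1.0
```

>>> step_arm:
  motion:
    - [[0.9,-1,0],0,0]
    - [[0.9,-1,0],0,0]
    - [[0.9,-1,0],0,0]
    - [[0.9,-1,0],0,0]
    - [[0.8,-1,0],0,0]
    - [[0,-0.1,0],0,0]
    - [[0,0,0],0,0]

```text
clock: 1.65
tcp_pos: [440.9, -289.7, 247.8]
orientation: [[0.994, 0.108, 0.0], [0.108, -0.994, -0.0], [0.0, 0.0, -1.0]]
force: [-1.3, -0.7, 0.5]
finger_gap: 0.999
```

```bash
python3 - <<'E'
from h import *
go(440,-290,246,6)
s=snapshot("wrist"); cv2.imwrite("pics/wrist1.png",s["frame"][:,:,::-1])
E
```

```text
at [ 440.9 -289.7  247.8] yaw 6.2 t 1.65 F [-1.3 -0.7  0.5] gap 87.9
turn first 0.03 then shift [-0.04  0.01  0.07]
```

View pics/wrist1.png

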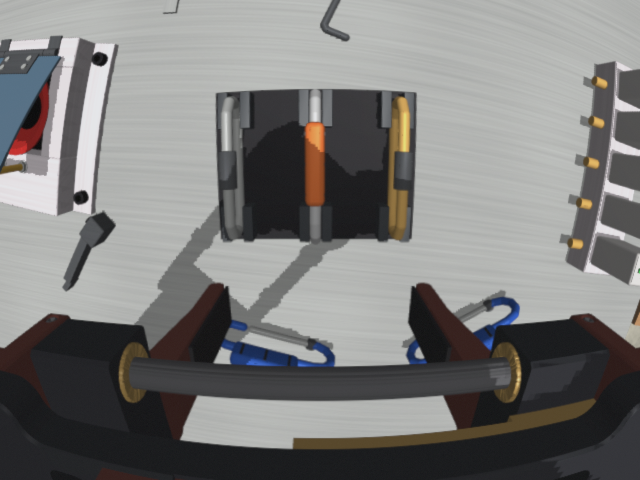

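```bash
cat >> h.py <<'E'
def wr(s,u,v,z):
    K=s["intrinsics"];V=s["view"];R=V[:3,:3];t=V[:3,3];o=-R.T@t
    a=np.array([(u-K[0,2])/K[0,0],(v-K[1,2])/K[1,1]]);th=np.hypot(*a)
    d=np.r_[a/max(th,1e-9)*np.sin(th),np.cos(th)]; r=R.T@d; return o+r*(z-o[2])/r[2]
E
python3 - <<'E'
from h import *
s=snapshot("wrist");f=s["frame"];hsv=cv2.cvtColor(f,cv2.COLOR_RGB2HSV)
m=((hsv[...,0]<15)&(hsv[...,0]>4)&(hsv[...,1]>150)).astype(np.uint8);m[:100]=0;m[220:]=0;m[:,:290]=0;m[:,340:]=0
ys,xs=np.nonzero(m);print(xs.min(),xs.max(),ys.min(),ys.max())
for v in (125,150,175,200):
    r=xs[ys==v];print(v,r.min(),r.max(),wr(s,r.min(),v,86).round(1),wr(s,r.max()+1,v,86).round(1))
print("grip ends",wr(s,315,ys.min(),86).round(1),wr(s,315,ys.max()+1,86).round(1))
for z in (37,45,60): print("hook ends",z,wr(s,315,91,z).round(1),wr(s,315,241,z).round(1))
for p in [(217,93),(415,93),(411,239),(222,240)]: print(p,wr(s,*p,32).round(1))
cv2.imwrite("pics/wc.png",cv2.resize(f[80:250,210:425][:,:,::-1],None,fx=3.5,fy=3.5,interpolation=cv2.INTER_CUBIC))
# eye in wrist
E
```

```text
303 322 121 204
125 304 321 [ 528.3 -268.8   86. ] [ 529.8 -283.    86. ]
150 303 322 [ 508.3 -270.1   86. ] [ 509.9 -285.9   86. ]
175 303 322 [ 488.2 -272.1   86. ] [ 489.8 -288.1   86. ]
200 304 322 [ 467.9 -274.9   86. ] [ 469.5 -290.3   86. ]
grip ends [ 532.4 -277.1   86. ] [ 464.8 -284.2   86. ]
hook ends 37 [ 563.4 -273.2   37. ] [ 421.2 -288.2   37. ]
hook ends 45 [ 562.3 -273.4   45. ] [ 423.4 -288.    45. ]
hook ends 60 [ 560.2 -273.8   60. ] [ 427.5 -287.8   60. ]
(217, 93) [ 555.9 -179.8   32. ]
(415, 93) [ 575.4 -367.4   32. ]
(411, 239) [ 432.2 -383.6   32. ]
(222, 240) [ 411.1 -195.    32. ]
```

View pics/wc.png

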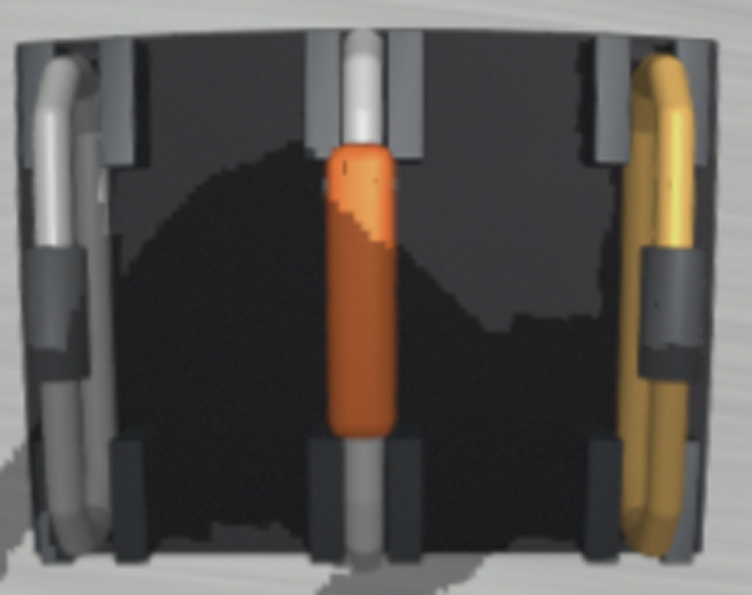

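Wrist view: the grip is at columns 303–322 and rows 121–204, with the hook ends at rows 91 and 241. The grip centre sits 6 mm to the far side of the hook's middle, so the nose points away from the robot. Now I'll close the cover.

```bash
python3 - <<'E'
from h import *
go(540,74.7,190,-5.6)
E
```

```text
at [ 439.9 -291.6  247.7] yaw 6.01 t 1.75 F [ 0.2 -0.3  0.8] gap 88.1
turn first 1.93 then shift [  2.55 -14.97   2.31]
```

>>> step_arm:
  motion:
    - [[0,0,0],1,255]
    - [[0,0,0],0.93,255]
    - [[0.2,-1,0],0,255]
    - [[0.2,-1,0],0,255]
    - [[0.2,-1,0],0,255]
    - [[0.2,-1,0],0,255]
    - [[0.2,-1,0],0,255]
    - [[0.2,-1,0],0,255]

```text
clock: 2.42
tcp_pos: [484.4, -145.3, 247.6]
orientation: [[0.995, -0.1, -0.0], [-0.1, -0.995, -0.0], [-0.0, 0.0, -1.0]]
force: [0.1, 1.1, -0.1]
finger_gap: 0.431
```

>>> step_arm:
  motion:
    - [[0.2,-1,0],0,255]
    - [[0.2,-1,0],0,255]
    - [[0.2,-1,0],0,255]
    - [[0.2,-1,0],0,255]
    - [[0.2,-1,0],0,255]
    - [[0.2,-1,0],0,255]
    - [[0.15,-1,0],0,255]
    - [[0,-1,0],0,255]

```text
clock: 3.08
tcp_pos: [538.4, 50.4, 247.4]
orientation: [[0.995, -0.1, -0.0], [-0.1, -0.995, -0.0], [-0.0, 0.0, -1.0]]
force: [0.6, -0.0, -0.2]
finger_gap: 0.006
```

>>> step_arm:
  motion:
    - [[0,-0.97,0.3],0,255]
    - [[0,0,1],0,255]
    - [[0,0,1],0,255]
    - [[0,0,0],0,255]

```text
clock: 3.42
tcp_pos: [538.4, 73.9, 184.3]
orientation: [[0.995, -0.098, -0.009], [-0.098, -0.995, -0.001], [-0.009, 0.002, -1.0]]
force: [0.3, -0.4, -0.9]
finger_gap: 0.003
```

```bash
python3 - <<'E'
from h import *
go(540,74.7,190,-5.6)
s=snapshot("side");f=s["frame"]
cv2.imwrite("pics/s2.png",cv2.resize(f[120:330,230:420][:,:,::-1],None,fx=3,fy=2.8,interpolation=cv2.INTER_CUBIC))
s=snapshot("wrist"); cv2.imwrite("pics/w2.png",s["frame"][:,:,::-1])
E
```

```text
at [538.4  73.9 184.3] yaw -5.65 t 3.42 F [ 0.3 -0.4 -0.9] gap 0.3
turn first -0.01 then shift [ 0.06 -0.04 -0.23]
```

View pics/s2.png

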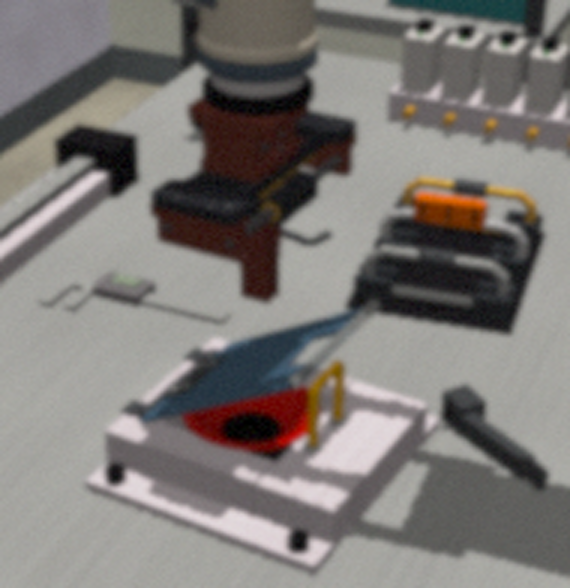

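View pics/w2.png

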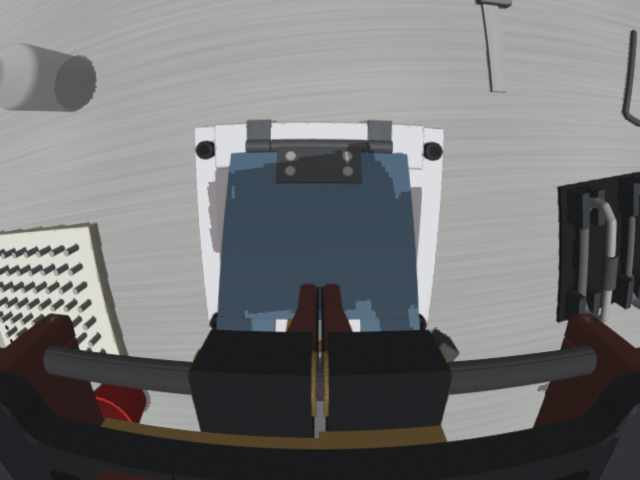

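>>> step_arm:
  motion:
    - [[0.05,0,0.6],0,255]
    - [[0,0,0.6],0,255]
    - [[0,0,0.6],0,255]
    - [[0,0,0.2],0,255]
    - [[0,0,0.1],0,255]

```text
clock: 3.93
tcp_pos: [541.6, 74.3, 138.4]
orientation: [[0.995, -0.098, 0.001], [-0.098, -0.995, -0.0], [0.001, -0.0, -1.0]]
force: [-1.3, 0.2, -0.1]
finger_gap: 0.009
```

>>> step_arm:
  motion:
    - [[-0.1,0,0.2],0,255]
    - [[-0.1,0,0.2],0,255]
    - [[-0.1,0,0.2],0,255]

```text
clock: 4.18
tcp_pos: [534.2, 75.7, 123.8]
orientation: [[0.995, -0.097, 0.002], [-0.097, -0.995, 0.0], [0.002, -0.0, -1.0]]
force: [0.3, 0.6, 2.2]
finger_gap: 0.004
```

>>> step_arm:
  motion:
    - [[-0.1,0,0.2],0,255]
    - [[-0.08,0,0.2],0,255]
    - [[-0.06,0,0.2],0,255]
    - [[-0.05,0,0.2],0,255]
    - [[-0.03,0,0.2],0,255]
    - [[-0.02,0,0.2],0,255]

```text
clock: 4.68
tcp_pos: [525.2, 76.8, 92.0]
orientation: [[0.995, -0.097, -0.0], [-0.097, -0.995, 0.0], [-0.0, -0.0, -1.0]]
force: [-0.2, 0.7, 1.0]
finger_gap: 0.006
```

>>> step_arm:
  motion:
    - [[0,0,0.2],0,255]
    - [[0,0,0.15],0,255]
    - [[0,0,0.1],0,255]
    - [[0,0,0.05],0,255]

```text
clock: 5.02
tcp_pos: [525.2, 76.7, 79.4]
orientation: [[0.995, -0.097, -0.001], [-0.097, -0.995, -0.0], [-0.001, 0.0, -1.0]]
force: [-0.8, 0.2, 1.0]
finger_gap: 0.006
```

>>> step_arm:
  motion:
    - [[0,0,0.08],0,255]
    - [[0,0,0.08],0,255]
    - [[0,0,0],0,255]

```text
clock: 5.27
tcp_pos: [525.4, 76.7, 75.8]
orientation: [[0.995, -0.097, 0.0], [-0.097, -0.995, -0.0], [0.0, 0.0, -1.0]]
force: [-0.4, -0.3, -0.1]
finger_gap: 0.012
```

>>> step_arm:
  motion:
    - [[0,0,0.05],0,255]
    - [[0,0,0],0,255]

```text
clock: 5.43
tcp_pos: [525.5, 76.7, 74.9]
orientation: [[0.995, -0.097, 0.0], [-0.097, -0.995, 0.0], [0.0, -0.0, -1.0]]
force: [1.2, -0.4, 0.5]
finger_gap: 0.009
```

>>> step_arm:
  motion:
    - [[0,0,0.04],0,255]
    - [[0,0,0],0,255]

```text
clock: 5.6
tcp_pos: [525.5, 76.7, 74.3]
orientation: [[0.995, -0.097, 0.001], [-0.097, -0.995, -0.0], [0.001, -0.0, -1.0]]
force: [-1.2, -0.4, 3.5]
finger_gap: 0.008
```

>>> step_arm:
  motion:
    - [[0,0,0.06],0,255]
    - [[0,0,0.03],0,255]

```text
clock: 5.77
tcp_pos: [525.6, 76.7, 74.2]
orientation: [[0.995, -0.097, 0.001], [-0.097, -0.995, 0.0], [0.001, -0.0, -1.0]]
force: [-7.7, -0.9, 17.7]
finger_gap: 0.002
```

```bash
python3 - <<'E'
from h import *
go(525.5,76.7,74,-5.6)
s=snapshot("side");f=s["frame"]
cv2.imwrite("pics/s3.png",cv2.resize(f[120:330,230:420][:,:,::-1],None,fx=3,fy=2.8,interpolation=cv2.INTER_CUBIC))
E
```

```text
at [525.6  76.7  74.2] yaw -5.57 t 5.77 F [-7.7 -0.9 17.7] gap 0.1
turn first 0.01 then shift [-0.01 -0.    0.01]
```

View pics/s3.png

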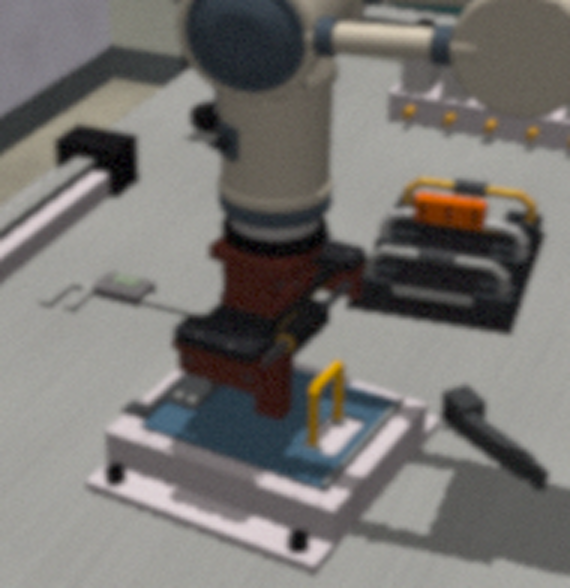

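The cover is flat and the eye stands through the slot, at about (325,405) in the zoomed crop. The cover is on its stop at 17.7 N. I'll retract and measure the eye.

>>> step_arm:
  motion:
    - [[0,0,-0.3],0,255]
    - [[0,0,-1],0,255]
    - [[0,0,-1],0,255]
    - [[0,0,-1],0,255]
    - [[0,0,-1],0,255]
    - [[-0.8,0,-1],0,150]
    - [[-1,0,-1],0,150]
    - [[-1,0,-0.5],0,150]

```text
clock: 6.48
tcp_pos: [455.6, 83.5, 244.7]
orientation: [[0.995, -0.097, 0.004], [-0.097, -0.995, 0.0], [0.003, -0.001, -1.0]]
force: [-0.5, 0.6, -0.3]
finger_gap: 0.191
```

>>> step_arm:
  motion:
    - [[-1,0.5,0],0,150]
    - [[-0.5,0.5,0],0,150]
    - [[0,0,0],0,150]

```text
clock: 6.73
tcp_pos: [414.6, 61.4, 242.9]
orientation: [[0.995, -0.098, 0.003], [-0.098, -0.995, -0.0], [0.003, 0.0, -1.0]]
force: [-1.4, -0.8, -0.8]
finger_gap: 0.395
```

```bash
python3 - <<'E'
from h import *
go(525.5,76.7,74,-5.6)
for n in ("wrist","top","side"):
    s=snapshot(n);f=s["frame"];cv2.imwrite(f"pics/{n}4.png",f[:,:,::-1]); np.savez(f"{n}4.npz",**s)
    if n!="wrist":
        b=f[180:300,235:350] if n=="top" else f[225:330,250:380]
        cv2.imwrite(f"pics/{n}4c.png",cv2.resize(b[:,:,::-1],None,fx=5,fy=5,interpolation=cv2.INTER_CUBIC))
E
```

```text
at [414.6  61.4 242.9] yaw -5.6 t 6.73 F [-1.4 -0.8 -0.8] gap 34.8
turn first -0.0 then shift [ 4.36 -1.04  6.76]
```

View pics/wrist4.png

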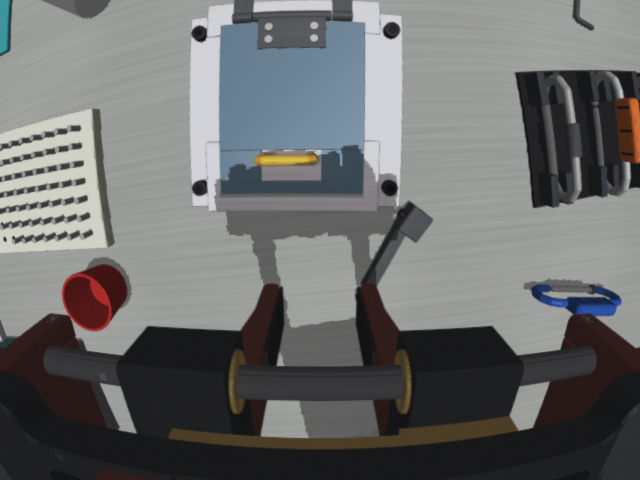

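View pics/top4c.png

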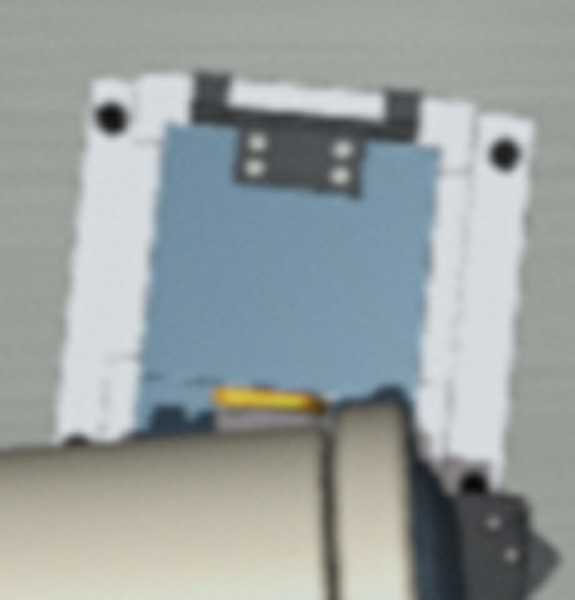

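View pics/side4c.png

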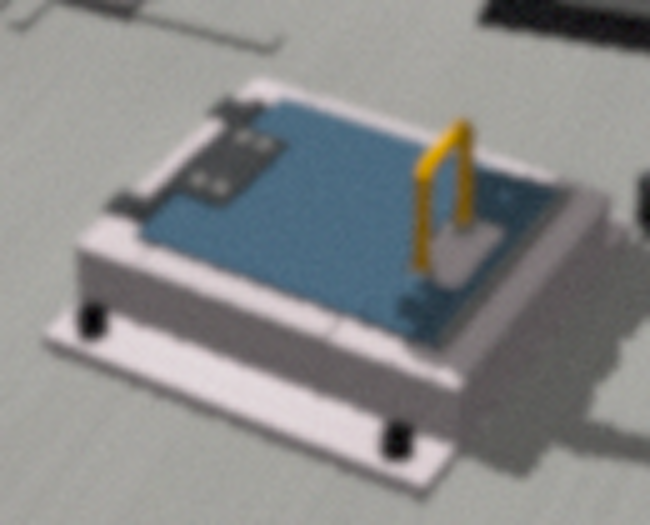

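```bash
python3 - <<'E'
from h import *
S={n:dict(np.load(f"{n}4.npz")) for n in("wrist","top","side")}
for n,(u0,u1,v0,v1) in dict(wrist=(240,340,140,180),top=(270,305,250,268),side=(325,350,245,285)).items():
    hsv=cv2.cvtColor(S[n]["frame"],cv2.COLOR_RGB2HSV)
    m=((hsv[...,0]<34)&(hsv[...,0]>14)&(hsv[...,1]>140)&(hsv[...,2]>100)).astype(np.uint8)
    k=np.zeros_like(m);k[v0:v1,u0:u1]=1;m*=k
    ys,xs=np.nonzero(m);print(n,xs.min(),xs.max(),ys.min(),ys.max(),len(xs))
    if n=="wrist":
        (cx,cy),sz,a=cv2.minAreaRect(np.c_[xs,ys].astype(np.float32));print(cx,cy,sz,a)
        for z in (95,101,107):
            print(z,"mid",wr(S[n],cx+.25,cy+.25,z).round(1),"ends",wr(S[n],xs.min(),cy,z).round(1),wr(S[n],xs.max()+1,cy,z).round(1))
    if n=="side":
        for v in range(ys.min(),ys.max()+1):print(v,xs[ys==v].min(),xs[ys==v].max(),len(xs[ys==v]))
# flange corners/screws in wrist
for p in [(199,33),(392,30),(199,187),(390,187)]: print("screw",wr(S["wrist"],*p,22).round(1))
a=np.mean([wr(S["wrist"],*p,22) for p in [(199,33),(392,30),(199,187),(390,187)]],0);print("station c",a)
# predictions in side of eye mid bar for heights
c=a[:2]; yaw=np.radians(-5.6);X=np.array([np.cos(yaw),np.sin(yaw)]);Y=np.array([-X[1],X[0]])
for z in (95,101,107):
    e=c-50*X; print(z,e,[proj(S["side"],[*(e+s*Y),z]).round(1) for s in(-20,0,20)], [proj(S["side"],[*(e+s*Y),49]).round(1) for s in(-20,20)])
E
```

```text
wrist 255 316 154 164 570
285.5 159.0 (10.0, 61.0) 90.0
95 mid [480.2  81.2  95. ] ends [483.3 104.8  95. ] [477.9  57.5  95. ]
101 mid [480.4  80.6 101. ] ends [483.4 103.8 101. ] [478.2  57.4 101. ]
107 mid [480.6  80.1 107. ] ends [483.5 102.7 107. ] [478.4  57.3 107. ]
top 278 297 258 261 53
side 333 343 250 278 110
250 341 343 3
251 340 343 4
252 339 343 5
253 338 343 6
254 337 343 7
255 336 343 6
256 335 343 6
257 334 343 6
258 334 343 5
259 333 343 6
260 333 343 5
261 334 343 4
262 334 343 4
263 334 343 4
264 334 343 4
265 334 343 4
266 334 343 4
267 334 343 4
268 334 343 4
269 334 335 2
270 334 335 2
271 334 335 2
272 334 335 2
273 333 334 2
274 333 334 2
275 333 334 2
276 333 334 2
277 333 334 2
278 334 334 1
screw [618.  161.5  22. ]
screw [597.8 -26.5  22. ]
screw [461.5 178.4  22. ]
screw [441.6 -10.1  22. ]
station c [529.71484656  75.83880719  22.        ]
95 [479.95347656  80.71795218] [array([343.4, 252.3]), array([339.3, 256.8]), array([335.1, 261.4])] [array([342.8, 268.5]), array([334.7, 277.8])]
101 [479.95347656  80.71795218] [array([343.5, 250.2]), array([339.4, 254.6]), array([335.2, 259.2])] [array([342.8, 268.5]), array([334.7, 277.8])]
107 [479.95347656  80.71795218] [array([343.6, 248. ]), array([339.5, 252.4]), array([335.3, 257. ])] [array([342.8, 268.5]), array([334.7, 277.8])]
```

```bash
python3 - <<'E'
from h import *
go(518.5,-276.9,200,6.4)
E
```

```text
at [416.4  62.4 241.4] yaw -5.59 t 6.88 F [ 0.5  0.4 -0.1] gap 36.3
turn first -2.0 then shift [ 2.54 13.94  1.66]
```

>>> step_arm:
  motion:
    - [[0,0,0],-1,139]
    - [[0,0,0],-1,139]
    - [[0.2,1,0],0,139]
    - [[0.2,1,0],0,139]
    - [[0.2,1,0],0,139]
    - [[0.2,1,0],0,139]
    - [[0.2,1,0],0,139]
    - [[0.2,1,0],0,139]

```text
clock: 7.55
tcp_pos: [463.7, -84.5, 240.6]
orientation: [[0.994, 0.112, -0.001], [0.112, -0.994, 0.001], [-0.001, -0.001, -1.0]]
force: [0.4, 0.3, -0.0]
finger_gap: 0.453
```

>>> step_arm:
  motion:
    - [[0.2,1,0],0,139]
    - [[0.2,1,0],0,139]
    - [[0.2,1,0],0,139]
    - [[0.2,1,0],0,139]
    - [[0.2,1,0],0,139]
    - [[0.2,1,0.4],0,139]
    - [[0.1,0.94,0.4],0,139]
    - [[0,1,0.8],0,139]

```text
clock: 8.22
tcp_pos: [519.2, -278.5, 201.8]
orientation: [[0.994, 0.113, 0.002], [0.113, -0.994, -0.001], [0.002, 0.001, -1.0]]
force: [0.4, -0.4, -0.1]
finger_gap: 0.455
```

>>> step_arm:
  motion:
    - [[0,0,0],0,139]
    - [[0,0,0],0,139]

```text
clock: 8.38
tcp_pos: [517.0, -277.5, 198.3]
orientation: [[0.994, 0.11, -0.005], [0.11, -0.994, 0.003], [-0.004, -0.004, -1.0]]
force: [0.5, 0.5, -0.1]
finger_gap: 0.454
```

```bash
python3 - <<'E'
from h import *
go(518.5,-276.9,200,6.4)
s=snapshot("wrist"); cv2.imwrite("pics/w5.png",s["frame"][:,:,::-1])
E
```

```text
at [ 517.  -277.5  198.3] yaw 6.34 t 8.38 F [ 0.5  0.5 -0.1] gap 39.9
turn first -0.01 then shift [ 0.06 -0.02 -0.07]
```

View pics/w5.png

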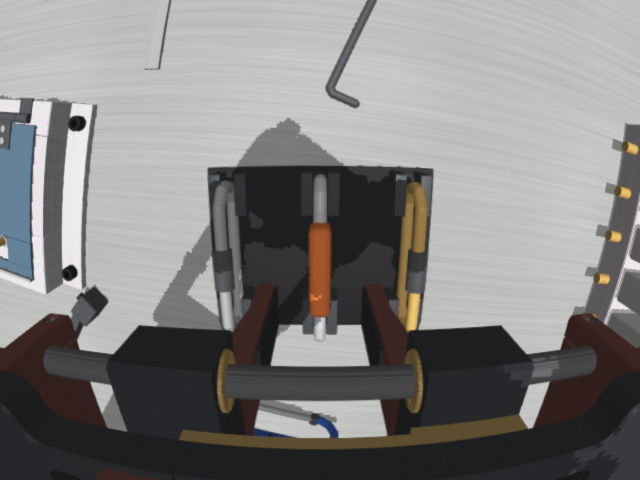

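The grip, at column 320, is centred between the fingers. Descending.

>>> step_arm:
  motion:
    - [[0.05,0,1],0,139]
    - [[0,0,1],0,139]
    - [[0,0,1],0,139]
    - [[0,0,0.8],0,139]
    - [[0,0,0.5],0,139]
    - [[0,0,0.2],0,139]
    - [[0,0,0],0,139]
    - [[0,0,0],0,139]

```text
clock: 9.1
tcp_pos: [519.1, -276.8, 90.7]
orientation: [[0.994, 0.113, 0.002], [0.113, -0.994, -0.001], [0.002, 0.001, -1.0]]
force: [0.5, -0.2, 0.1]
finger_gap: 0.454
```

```bash
python3 - <<'E'
from h import *
go(518.5,-276.9,86,6.4)
s=snapshot("wrist"); cv2.imwrite("pics/w6.png",s["frame"][:,:,::-1])
E
```

```text
at [ 519.1 -276.8   90.7] yaw 6.46 t 9.1 F [ 0.5 -0.2  0.1] gap 40.0
turn first 0.01 then shift [-0.02 -0.    0.19]
```

View pics/w6.png

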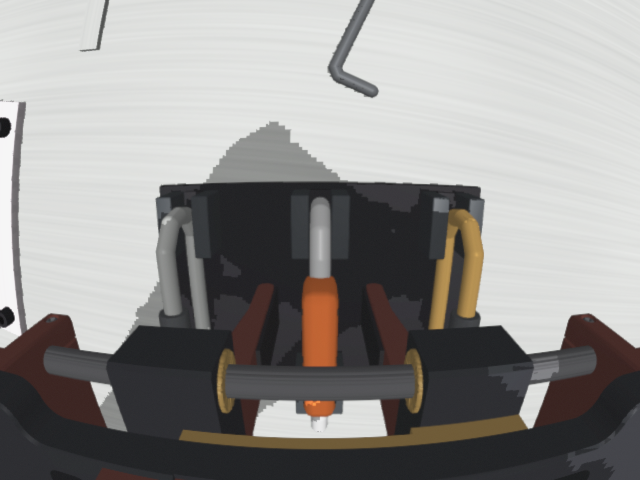

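>>> step_arm:
  motion:
    - [[0,0,0.15],0,139]
    - [[0,0,0],0,170]
    - [[0,0,0],0,190]
    - [[0,0,0],0,230]
    - [[0,0,0],0,255]
    - [[0,0,0],0,255]
    - [[0,0,0],0,255]
    - [[0,0,0],0,255]
  force: 55

```text
clock: 9.82
tcp_pos: [518.4, -277.1, 85.6]
orientation: [[0.994, 0.112, 0.0], [0.112, -0.994, -0.0], [0.0, 0.0, -1.0]]
force: [0.1, -0.5, 0.8]
finger_gap: 0.181
```

>>> step_arm:
  motion:
    - [[0,0,0],0,255]
    - [[0,0,0],0,255]

```text
clock: 9.98
tcp_pos: [518.4, -277.1, 85.6]
orientation: [[0.994, 0.112, 0.0], [0.112, -0.994, -0.0], [0.0, 0.0, -1.0]]
force: [-0.1, -0.9, 2.1]
finger_gap: 0.178
```

Gripped: the gap is 15.7 mm, matching the 16 mm grip. Lifting straight up.

>>> step_arm:
  motion:
    - [[0,0,-0.3],0,255]
    - [[0,0,-0.5],0,255]
    - [[0,0,-1],0,255]
    - [[0,0,-1],0,255]
    - [[0,0,-1],0,255]
    - [[0,0,-1],0,255]
    - [[0,0,-0.2],0,255]
    - [[0,0,0],0,255]

```text
clock: 10.65
tcp_pos: [519.1, -277.3, 213.5]
orientation: [[0.994, 0.112, 0.004], [0.112, -0.994, -0.003], [0.004, 0.003, -1.0]]
force: [-0.3, 0.1, -2.8]
finger_gap: 0.178
```

```bash
python3 - <<'E'
from h import *
go(498,79,200,-6)
s=snapshot("side");f=s["frame"]
cv2.imwrite("pics/s7.png",cv2.resize(f[100:250,320:450][:,:,::-1],None,fx=4,fy=4,interpolation=cv2.INTER_CUBIC))
s=snapshot("wrist"); cv2.imwrite("pics/w7.png",s["frame"][:,:,::-1])
E
```

```text
at [ 519.1 -277.3  213.5] yaw 6.43 t 10.65 F [-0.3  0.1 -2.8] gap 15.7
turn first 2.07 then shift [ -2.33 -14.09   0.54]
```

View pics/s7.png

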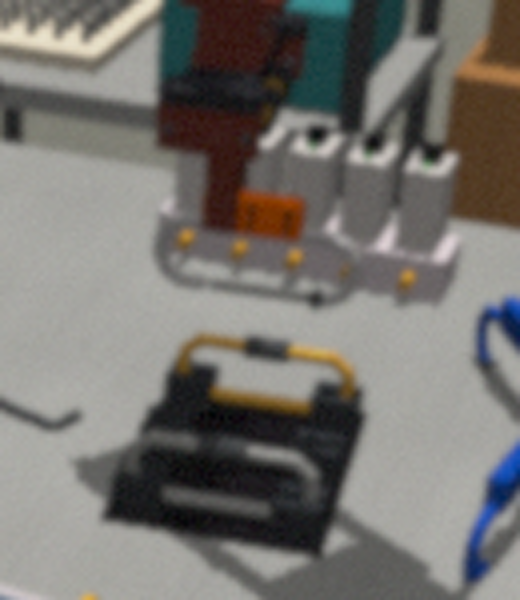

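View pics/w7.png

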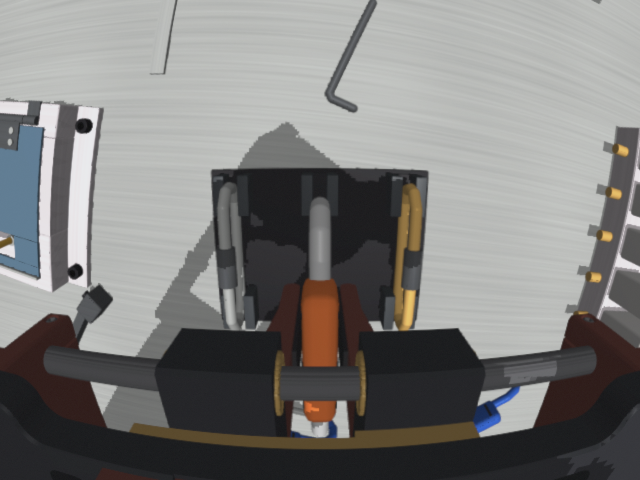

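```bash
python3 - <<'E'
from h import *
s=snapshot("wrist");o=get_obs();p=o["tcp_pos"];R=o["orientation"]
for v,dz in ((196,-48.6),(196,-40),(196,-30),(280,0),(281,-10)):
    q=wr(s,319.5,v,p[2]+dz);print(v,dz,(R.T@(q-p)).round(1))
f=s["frame"][180:300,290:350];cv2.imwrite("pics/c7.png",cv2.resize(f[:,:,::-1],None,fx=5,fy=5))
s=snapshot("side");f=s["frame"];
b=f[140:185,355:412];cv2.imwrite("pics/s7b.png",cv2.resize(b[:,:,::-1],None,fx=12,fy=12,interpolation=cv2.INTER_CUBIC))
# predicted hook points in side for hypothesis nose=+x, TCP at hook x 25
for name,h in dict(pivot=(-44,0,-22),tip=(32,0,-22),nosecap=(73,0,0),tail=(-73,0,0),gripf=(40,0,36),gripb=(-30,0,36)).items():
    t=np.array([h[0]-25,0,48.6-h[2]-0.]);print(name,proj(s,p+R@t).round(1), ((proj(s,p+R@t)-[355,140])*12).round())
E
```

```text
196 -48.6 [49.1 -0.1 48.5]
196 -40 [50.4 -0.1 39.9]
196 -30 [51.8 -0.1 29.9]
280 0 [22.6 -0.1 -0.1]
281 -10 [18.3 -0.1 10. ]
pivot [399.6 176.3] [535. 436.]
tip [372.7 172.6] [212. 391.]
nosecap [358.8 163.5] [ 46. 282.]
tail [410.9 170.4] [671. 365.]
gripf [371.1 153. ] [194. 155.]
gripb [396.5 156.2] [498. 194.]
```

View pics/c7.png

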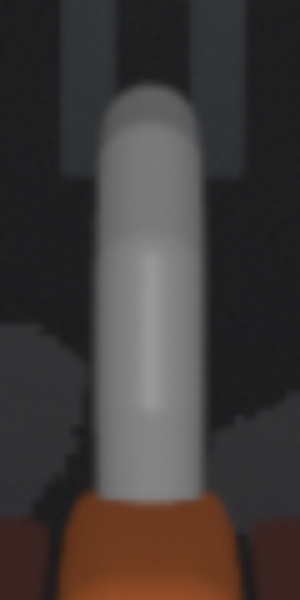

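View pics/s7b.png

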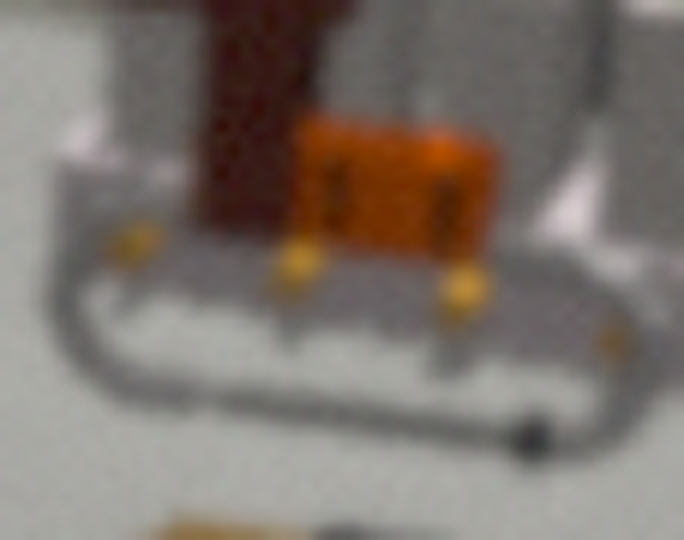

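The side view confirms the orientation: the dark pivot knob lies at the predicted tail position and the gate gap at the nose side. The TCP is at hook x≈24.5 and z≈48.6. Moving over to the eye.

```bash
python3 - <<'E'
from h import *
go(486.9,80.0,213,-6)
E
```

```text
at [ 517.7 -276.5  207.8] yaw 6.43 t 10.85 F [-0.3 -0.7 -3.2] gap 15.5
turn first 2.07 then shift [ -2.71 -14.05  -0.21]
```

>>> step_arm:
  motion:
    - [[0,0,-0.2],0.7,255]
    - [[0,0,0],0.7,255]
    - [[0,0,0],0.67,255]
    - [[-0.2,-1,0],0,255]
    - [[-0.2,-1,0],0,255]
    - [[-0.2,-1,0],0,255]
    - [[-0.2,-1,0],0,255]
    - [[-0.2,-1,0],0,255]

```text
clock: 11.52
tcp_pos: [505.6, -148.7, 213.2]
orientation: [[0.994, -0.105, -0.003], [-0.105, -0.995, 0.001], [-0.003, -0.001, -1.0]]
force: [0.6, -0.8, -2.3]
finger_gap: 0.178
```

>>> step_arm:
  motion:
    - [[-0.2,-1,0],0,255]
    - [[-0.2,-1,0],0,255]
    - [[-0.2,-1,0],0,255]
    - [[-0.2,-1,0],0,255]
    - [[-0.2,-1,0],0,255]
    - [[-0.2,-1,0],0,255]
    - [[-0.2,-1,0],0,255]
    - [[-0.1,-0.8,0],0,255]

```text
clock: 12.18
tcp_pos: [488.5, 49.6, 213.5]
orientation: [[0.995, -0.104, -0.003], [-0.104, -0.995, 0.0], [-0.003, -0.0, -1.0]]
force: [1.7, -0.8, -3.4]
finger_gap: 0.174
```

>>> step_arm:
  motion:
    - [[0,-0.3,0],0,255]
    - [[0,0,0],0,255]
    - [[0,0,0],0,255]
    - [[0,0,0],0,255]

```text
clock: 12.52
tcp_pos: [490.3, 54.4, 214.7]
orientation: [[0.994, -0.105, -0.001], [-0.105, -0.994, -0.001], [-0.001, 0.001, -1.0]]
force: [0.1, -0.0, -3.1]
finger_gap: 0.179
```

```bash
python3 - <<'E'
from h import *
go(486.9,80.0,188,-6)
s=snapshot("side");f=s["frame"];b=f[190:300,290:400];cv2.imwrite("pics/s8.png",cv2.resize(b[:,:,::-1],None,fx=5,fy=5,interpolation=cv2.INTER_CUBIC))
s=snapshot("wrist"); cv2.imwrite("pics/w8.png",s["frame"][:,:,::-1])
E
```

```text
at [490.3  54.4 214.7] yaw -6.04 t 12.52 F [ 0.1 -0.  -3.1] gap 15.8
turn first -0.01 then shift [-0.24 -1.01  1.07]
```

View pics/s8.png

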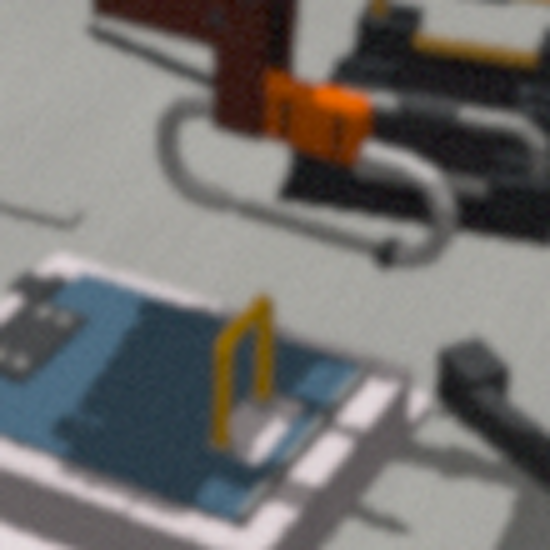

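View pics/w8.png

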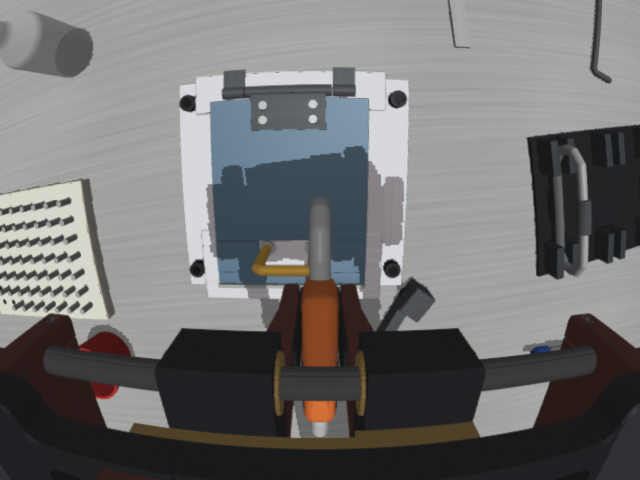

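```bash
python3 - <<'E'
from h import *
s=snapshot("wrist");f=s["frame"];hsv=cv2.cvtColor(f,cv2.COLOR_RGB2HSV)
m=((hsv[...,0]<34)&(hsv[...,0]>18)&(hsv[...,1]>140)&(hsv[...,2]>80));m[:263]=0;m[280:]=0;m[:,:240]=0;m[:,312:]=0
ys,xs=np.nonzero(m);print(xs.min(),xs.max(),ys.min(),ys.max())
for u in (275,285,295,303): 
    r=ys[xs==u];print(u,r.min(),r.max(),wr(s,u+.5,(r.min()+r.max()+1)/2,101).round(1))
print("left end",wr(s,xs.min(),268,101))
go(486.9,80.0,188,-6)
E
```

```text
253 308 263 275
275 266 274 [479.3  87.6 101. ]
285 266 274 [478.6  80.4 101. ]
295 266 274 [477.9  73.2 101. ]
303 266 274 [477.3  67.5 101. ]
left end [482.86352019 103.76537671 101.        ]
at [490.4  54.3 215.2] yaw -6.08 t 12.67 F [-0.6  0.4 -1.9] gap 15.7
turn first -0.01 then shift [-0.25 -1.01  1.09]
```

>>> step_arm:
  motion:
    - [[-0.28,-1,0.2],0,255]
    - [[0,0,0.3],0,255]
    - [[0,0,0.3],0,255]
    - [[0,0,0.2],0,255]
    - [[0,0,0],0,255]
    - [[0,0,0],0,255]
    - [[0,0,0],0,255]

```text
clock: 13.25
tcp_pos: [486.1, 80.4, 190.6]
orientation: [[0.994, -0.105, 0.0], [-0.105, -0.994, -0.0], [0.0, 0.0, -1.0]]
force: [-1.0, 0.7, -2.2]
finger_gap: 0.176
```

```bash
python3 - <<'E'
from h import *
go(486.0,80.1,180,-6)
s=snapshot("side");f=s["frame"];b=f[190:300,290:400];cv2.imwrite("pics/s9.png",cv2.resize(b[:,:,::-1],None,fx=5,fy=5,interpolation=cv2.INTER_CUBIC))
E
```

```text
at [486.1  80.4 190.6] yaw -6.03 t 13.25 F [-1.   0.7 -2.2] gap 15.5
turn first -0.01 then shift [-0.    0.01  0.43]
```

View pics/s9.png

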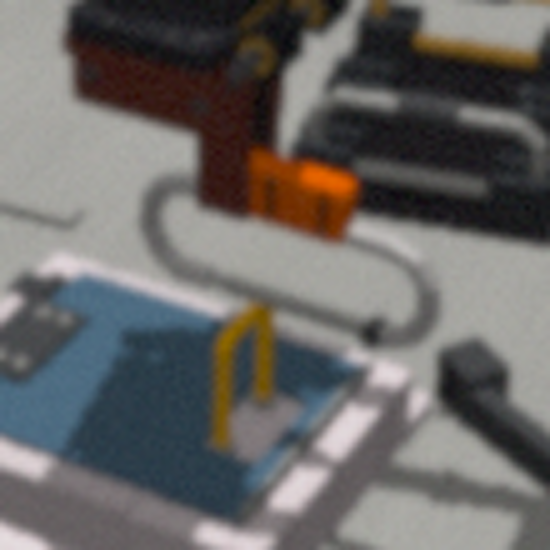

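>>> step_arm:
  motion:
    - [[0,0,0.1],0,255]
    - [[0,0,0.1],0,255]
    - [[0,0,0],0,255]

```text
clock: 13.55
tcp_pos: [485.9, 80.8, 184.8]
orientation: [[0.995, -0.104, -0.001], [-0.104, -0.995, -0.0], [-0.001, 0.0, -1.0]]
force: [-0.7, -0.9, -3.2]
finger_gap: 0.177
```

>>> step_arm:
  motion:
    - [[0,0,0.1],0,255]
    - [[0,0,0],0,255]

```text
clock: 13.72
tcp_pos: [485.8, 80.9, 182.4]
orientation: [[0.995, -0.104, -0.001], [-0.104, -0.995, -0.0], [-0.001, 0.0, -1.0]]
force: [0.1, -0.3, -2.6]
finger_gap: 0.178
```

>>> step_arm:
  motion:
    - [[0,0,0.1],0,255]
    - [[0,0,0],0,255]

```text
clock: 13.88
tcp_pos: [486.0, 80.9, 180.7]
orientation: [[0.995, -0.104, 0.0], [-0.104, -0.995, 0.0], [0.0, -0.0, -1.0]]
force: [-0.8, -0.8, 1.5]
finger_gap: 0.177
```

>>> step_arm:
  motion:
    - [[0,0,0.1],0,255]
    - [[0,0,0],0,255]

```text
clock: 14.05
tcp_pos: [485.9, 80.9, 178.0]
orientation: [[0.995, -0.104, 0.0], [-0.104, -0.995, 0.0], [0.0, -0.0, -1.0]]
force: [-0.9, 0.2, 2.1]
finger_gap: 0.179
```

Touched the gate at TCP z≈181.5, so the bar is about 2 mm above nominal. Pressing in.

>>> step_arm:
  motion:
    - [[0,0,0.15],0,255]
    - [[0,0,0.15],0,255]
    - [[0,0,0],0,255]

```text
clock: 14.3
tcp_pos: [486.3, 80.9, 169.8]
orientation: [[0.995, -0.104, 0.001], [-0.104, -0.995, -0.0], [0.001, -0.0, -1.0]]
force: [-0.3, -0.7, 2.8]
finger_gap: 0.182
```

>>> step_arm:
  motion:
    - [[0,0,0.15],0,255]
    - [[0,0,0.15],0,255]
    - [[0,0,0],0,255]

```text
clock: 14.55
tcp_pos: [486.5, 80.9, 162.6]
orientation: [[0.995, -0.104, 0.001], [-0.104, -0.995, 0.0], [0.001, -0.0, -1.0]]
force: [1.4, 0.5, 3.9]
finger_gap: 0.177
```

```bash
python3 - <<'E'
from h import *
go(486.0,80.1,155.5,-6)
s=snapshot("side");f=s["frame"];b=f[190:300,290:400];cv2.imwrite("pics/s10.png",cv2.resize(b[:,:,::-1],None,fx=5,fy=5,interpolation=cv2.INTER_CUBIC))
E
```

```text
at [486.5  80.9 162.6] yaw -6.0 t 14.55 F [1.4 0.5 3.9] gap 15.5
turn first 0.0 then shift [-0.02  0.03  0.28]
```

View pics/s10.png

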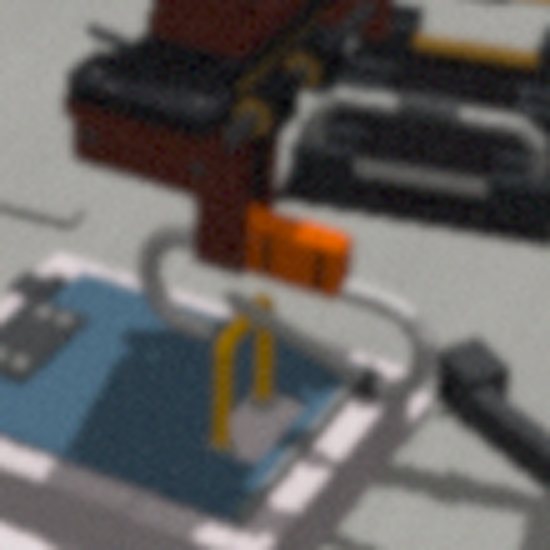

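The gate is swinging in with the bar on it (crop about (265,300)). I'll go 7 mm deeper, then draw the hook back.

>>> step_arm:
  motion:
    - [[0,0,0.15],0,255]
    - [[0,0,0.15],0,255]
    - [[0,0,0],0,255]

```text
clock: 14.85
tcp_pos: [486.0, 81.0, 155.3]
orientation: [[0.995, -0.104, 0.0], [-0.104, -0.995, 0.0], [0.0, -0.0, -1.0]]
force: [0.0, 0.7, 4.1]
finger_gap: 0.18
```

>>> step_arm:
  motion:
    - [[-0.15,0,0],0,255]
    - [[-0.2,0,0],0,255]
    - [[-0.2,0,0],0,255]
    - [[0,0,0],0,255]

```text
clock: 15.18
tcp_pos: [470.6, 82.5, 154.2]
orientation: [[0.995, -0.104, -0.003], [-0.104, -0.995, -0.0], [-0.003, 0.0, -1.0]]
force: [-0.6, 0.9, -3.0]
finger_gap: 0.177
```

>>> step_arm:
  motion:
    - [[-0.15,0,0],0,255]
    - [[-0.1,0,0],0,255]
    - [[-0.1,0,0],0,255]
    - [[0,0,0],0,255]

```text
clock: 15.52
tcp_pos: [463.0, 83.3, 154.9]
orientation: [[0.995, -0.104, -0.001], [-0.104, -0.995, -0.0], [-0.001, 0.0, -1.0]]
force: [-0.6, -0.7, -2.5]
finger_gap: 0.179
```

```bash
python3 - <<'E'
from h import *
go(464,82.4,155.5,-6)
s=snapshot("side");f=s["frame"];b=f[190:300,290:400];cv2.imwrite("pics/s11.png",cv2.resize(b[:,:,::-1],None,fx=5,fy=5,interpolation=cv2.INTER_CUBIC))
E
```

```text
at [463.   83.3 154.9] yaw -5.98 t 15.52 F [-0.6 -0.7 -2.5] gap 15.8
turn first 0.0 then shift [ 0.04  0.03 -0.02]
```

View pics/s11.png

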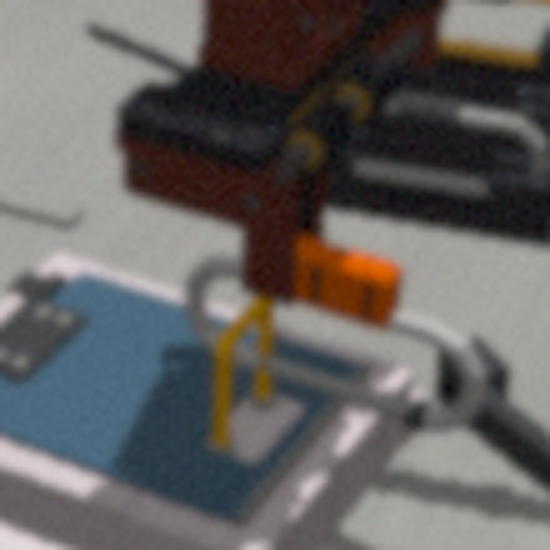

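The gate has shut behind the bar and the reading is only the hook's weight. Now the proof pull.

>>> step_arm:
  motion:
    - [[0,0,-0.15],0,255]
    - [[0,0,-0.15],0,255]
    - [[0,0,0],0,255]

```text
clock: 15.82
tcp_pos: [464.1, 83.3, 164.1]
orientation: [[0.995, -0.104, 0.002], [-0.104, -0.995, 0.0], [0.002, -0.0, -1.0]]
force: [0.1, -0.7, -2.3]
finger_gap: 0.181
```

>>> step_arm:
  motion:
    - [[0,0,-0.05],0,255]
    - [[0,0,0],0,255]

```text
clock: 15.98
tcp_pos: [463.8, 83.3, 164.5]
orientation: [[0.995, -0.104, 0.001], [-0.104, -0.995, 0.0], [0.001, -0.0, -1.0]]
force: [-0.2, -0.1, -2.2]
finger_gap: 0.18
```

>>> step_arm:
  motion:
    - [[0,0,-0.03],0,255]
    - [[0,0,0],0,255]

```text
clock: 16.15
tcp_pos: [463.6, 83.2, 164.9]
orientation: [[0.995, -0.104, -0.0], [-0.104, -0.995, -0.0], [-0.0, 0.0, -1.0]]
force: [0.3, -0.1, -1.8]
finger_gap: 0.177
```

>>> step_arm:
  motion:
    - [[0,0,-0.03],0,255]
    - [[0,0,0],0,255]

```text
clock: 16.32
tcp_pos: [463.5, 83.2, 165.5]
orientation: [[0.995, -0.104, -0.0], [-0.104, -0.995, -0.0], [-0.0, 0.0, -1.0]]
force: [0.4, -0.1, -3.5]
finger_gap: 0.181
```

>>> step_arm:
  motion:
    - [[0,0,-0.03],0,255]
    - [[0,0,0],0,255]

```text
clock: 16.48
tcp_pos: [463.5, 83.2, 165.8]
orientation: [[0.995, -0.104, -0.001], [-0.104, -0.995, -0.0], [-0.001, 0.0, -1.0]]
force: [0.2, -0.0, -6.1]
finger_gap: 0.176
```

>>> step_arm:
  motion:
    - [[0,0,-0.03],0,255]
    - [[0,0,0],0,255]

```text
clock: 16.65
tcp_pos: [463.4, 83.2, 166.0]
orientation: [[0.995, -0.104, -0.001], [-0.104, -0.995, -0.0], [-0.001, 0.0, -1.0]]
force: [3.2, 0.3, -10.8]
finger_gap: 0.184
```

>>> step_arm:
  motion:
    - [[0,0,-0.03],0,255]
    - [[0,0,0],0,255]

```text
clock: 16.82
tcp_pos: [463.4, 83.2, 166.2]
orientation: [[0.995, -0.104, -0.002], [-0.104, -0.995, -0.0], [-0.002, 0.0, -1.0]]
force: [5.3, 0.9, -16.8]
finger_gap: 0.18
```

>>> step_arm:
  motion:
    - [[0,0,-0.01],0,255]
    - [[0,0,0],0,255]

```text
clock: 16.98
tcp_pos: [463.4, 83.2, 166.2]
orientation: [[0.995, -0.104, -0.002], [-0.104, -0.995, -0.0], [-0.002, 0.0, -1.0]]
force: [5.8, 1.1, -19.7]
finger_gap: 0.176
```

>>> step_arm:
  motion:
    - [[0,0,0.01],0,255]
    - [[0,0,0],0,255]
    - [[0,0,0],0,255]

```text
clock: 17.23
tcp_pos: [463.4, 83.2, 166.2]
orientation: [[0.995, -0.104, -0.002], [-0.104, -0.995, -0.0], [-0.002, 0.0, -1.0]]
force: [5.9, -0.5, -18.5]
finger_gap: 0.176
```

>>> step_arm:
  motion:
    - [[0,0,0],0,255]
    - [[0,0,0],0,255]
    - [[0,0,0],0,255]
    - [[0,0,0],0,255]
    - [[0,0,0],0,255]
    - [[0,0,0],0,255]
    - [[0,0,0],0,255]
    - [[0,0,0],0,255]

```text
clock: 17.9
tcp_pos: [463.4, 83.2, 166.2]
orientation: [[0.995, -0.104, -0.002], [-0.104, -0.995, -0.0], [-0.002, 0.0, -1.0]]
force: [5.6, 0.9, -18.5]
finger_gap: 0.179
```

>>> step_arm:
  motion:
    - [[0,0,0],0,255]
    - [[0,0,0],0,255]
    - [[0,0,0],0,255]
    - [[0,0,0],0,255]
    - [[0,0,0],0,255]
    - [[0,0,0],0,255]
    - [[0,0,0],0,255]

```text
clock: 18.48
tcp_pos: [463.4, 83.2, 166.2]
orientation: [[0.995, -0.104, -0.002], [-0.104, -0.995, -0.0], [-0.002, 0.0, -1.0]]
force: [6.8, 1.0, -18.4]
finger_gap: 0.178
```

```bash
python3 - <<'E'
from h import *
go(464,82.4,155.5,-6)
s=snapshot("side");f=s["frame"];b=f[190:300,290:400];cv2.imwrite("pics/s12.png",cv2.resize(b[:,:,::-1],None,fx=5,fy=5,interpolation=cv2.INTER_CUBIC))
s=snapshot("wrist"); cv2.imwrite("pics/w12.png",s["frame"][:,:,::-1])
E
```

```text
at [463.4  83.2 166.2] yaw -5.99 t 18.48 F [  6.8   1.  -18.4] gap 15.7
turn first 0.0 then shift [0.03 0.03 0.43]
```

View pics/s12.png

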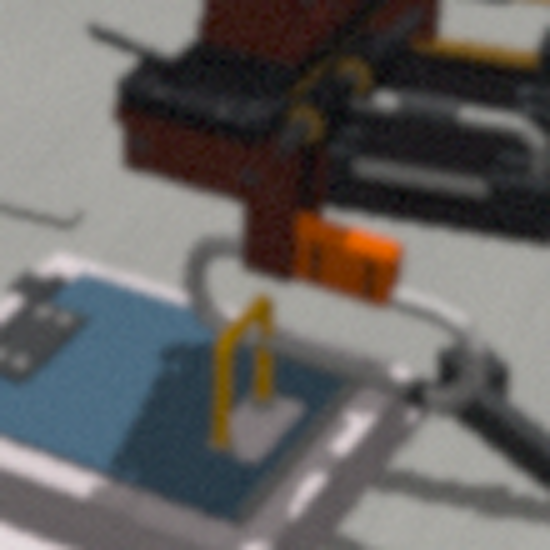

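The pull held for about 1.5 s at roughly 15.7 N net and the catch held. Now I'll lower it and rest the spine on the bar near the balance point.

>>> step_arm:
  motion:
    - [[0,0,0.15],0,255]
    - [[0,0,0.2],0,255]
    - [[0,0,0.25],0,255]
    - [[0,0,0],0,255]
    - [[0,0,0],0,255]

```text
clock: 19.0
tcp_pos: [463.5, 83.2, 153.1]
orientation: [[0.995, -0.104, 0.0], [-0.104, -0.995, 0.0], [0.0, -0.0, -1.0]]
force: [-0.7, 0.0, -3.4]
finger_gap: 0.177
```

>>> step_arm:
  motion:
    - [[0.25,0,0],0,255]
    - [[0.3,0,0],0,255]
    - [[0.3,0,0],0,255]
    - [[0.3,0,0],0,255]
    - [[0.3,0,0],0,255]
    - [[0.05,0,0],0,255]
    - [[0,0,0],0,255]
    - [[0,0,0],0,255]

```text
clock: 19.67
tcp_pos: [500.9, 79.3, 152.6]
orientation: [[0.995, -0.104, -0.001], [-0.104, -0.995, -0.0], [-0.001, 0.0, -1.0]]
force: [-0.1, -0.6, -3.4]
finger_gap: 0.179
```

>>> step_arm:
  motion:
    - [[0,0,0.2],0,255]
    - [[0,0,0.2],0,255]
    - [[0,0,0],0,255]
    - [[0,0,0],0,255]

```text
clock: 20.0
tcp_pos: [500.4, 79.3, 142.2]
orientation: [[0.995, -0.104, -0.001], [-0.104, -0.995, -0.0], [-0.001, 0.0, -1.0]]
force: [0.3, 0.2, -2.2]
finger_gap: 0.179
```

>>> step_arm:
  motion:
    - [[0,0,0.1],0,255]
    - [[0,0,0],0,255]

```text
clock: 20.17
tcp_pos: [500.8, 79.4, 140.1]
orientation: [[0.995, -0.104, -0.0], [-0.104, -0.995, 0.0], [-0.0, 0.0, -1.0]]
force: [0.7, -0.2, -3.0]
finger_gap: 0.18
```

>>> step_arm:
  motion:
    - [[0,0,0.05],0,255]
    - [[0,0,0],0,255]

```text
clock: 20.33
tcp_pos: [500.9, 79.3, 139.0]
orientation: [[0.995, -0.104, -0.0], [-0.104, -0.995, 0.0], [-0.0, 0.0, -1.0]]
force: [0.5, -0.6, -2.9]
finger_gap: 0.179
```

>>> step_arm:
  motion:
    - [[0,0,0.03],0,255]
    - [[0,0,0],0,255]

```text
clock: 20.5
tcp_pos: [500.9, 79.3, 138.3]
orientation: [[0.995, -0.104, -0.0], [-0.104, -0.995, -0.0], [-0.0, 0.0, -1.0]]
force: [0.1, 0.2, -2.3]
finger_gap: 0.177
```

>>> step_arm:
  motion:
    - [[0,0,0.03],0,255]
    - [[0,0,0],0,255]

```text
clock: 20.67
tcp_pos: [500.9, 79.3, 137.5]
orientation: [[0.995, -0.104, -0.0], [-0.104, -0.995, -0.0], [-0.0, 0.0, -1.0]]
force: [-0.9, 0.5, -1.7]
finger_gap: 0.172
```

>>> step_arm:
  motion:
    - [[0,0,0.03],0,255]
    - [[0,0,0],0,255]

```text
clock: 20.83
tcp_pos: [501.0, 79.3, 137.3]
orientation: [[0.995, -0.104, 0.0], [-0.104, -0.995, 0.0], [0.0, -0.0, -1.0]]
force: [-0.6, -0.4, -0.6]
finger_gap: 0.183
```

>>> step_arm:
  motion:
    - [[0,0,0.03],0,255]
    - [[0,0,0],0,255]

```text
clock: 21.0
tcp_pos: [501.0, 79.4, 137.1]
orientation: [[0.995, -0.104, 0.001], [-0.104, -0.995, 0.0], [0.001, -0.0, -1.0]]
force: [-2.3, 0.8, 3.9]
finger_gap: 0.178
```

The spine is resting on the bar. I'll ease off, then release gently.

>>> step_arm:
  motion:
    - [[0,0,-0.02],0,255]
    - [[0,0,0],0,255]

```text
clock: 21.17
tcp_pos: [501.0, 79.4, 137.1]
orientation: [[0.995, -0.104, 0.001], [-0.104, -0.995, 0.0], [0.001, -0.0, -1.0]]
force: [-1.9, -0.1, 3.3]
finger_gap: 0.176
```

>>> step_arm:
  motion:
    - [[0,0,0],0,255]
    - [[0,0,0],0,255]
  force: 5

```text
clock: 21.33
tcp_pos: [501.2, 79.4, 137.0]
orientation: [[0.995, -0.104, 0.001], [-0.104, -0.995, 0.0], [0.001, -0.0, -1.0]]
force: [-1.0, -0.2, 4.0]
finger_gap: 0.18
```

```bash
python3 - <<'E'
from h import *
go(501,79.3,137.1,-6)
s=snapshot("side");f=s["frame"];b=f[190:300,290:400];cv2.imwrite("pics/s13.png",cv2.resize(b[:,:,::-1],None,fx=5,fy=5,interpolation=cv2.INTER_CUBIC))
E
```

```text
at [501.2  79.4 137. ] yaw -5.99 t 21.33 F [-1.  -0.2  4. ] gap 15.9
turn first 0.0 then shift [-0.01  0.   -0.  ]
```

View pics/s13.png

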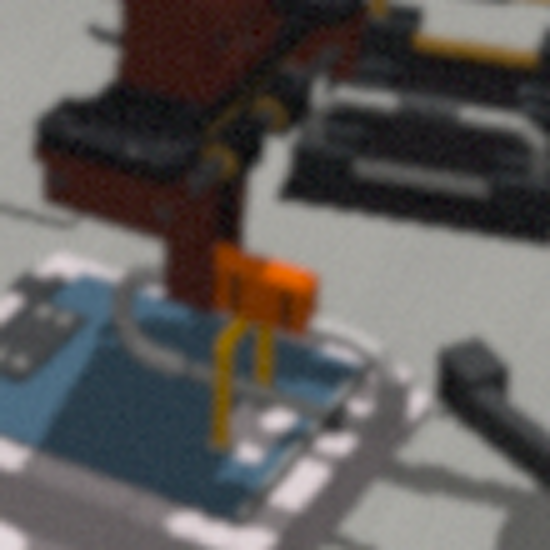

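>>> step_arm:
  motion:
    - [[0,0,-0.02],0,255]
    - [[0,0,0],0,255]
    - [[0,0,0],0,200]
    - [[0,0,0],0,195]
    - [[0,0,0],0,190]
    - [[0,0,0],0,180]
    - [[0,0,0],0,165]
    - [[0,0,0],0,150]

```text
clock: 22.05
tcp_pos: [500.9, 79.3, 137.0]
orientation: [[0.995, -0.104, -0.0], [-0.104, -0.995, 0.0], [-0.0, -0.0, -1.0]]
force: [-0.2, -1.0, 0.0]
finger_gap: 0.389
```

>>> step_arm:
  motion:
    - [[0,0,0],0,139]
    - [[0,0,0],0,130]
    - [[0,0,0],0,130]
    - [[0,0,0],0,130]

```text
clock: 22.38
tcp_pos: [500.9, 79.3, 137.2]
orientation: [[0.995, -0.104, 0.0], [-0.104, -0.995, -0.0], [0.0, 0.0, -1.0]]
force: [-0.4, 0.5, 1.1]
finger_gap: 0.49
```

```bash
python3 - <<'E'
from h import *
go(501,79.3,137.1,-6)
s=snapshot("side");f=s["frame"];b=f[190:300,290:400];cv2.imwrite("pics/s14.png",cv2.resize(b[:,:,::-1],None,fx=5,fy=5,interpolation=cv2.INTER_CUBIC))
s=snapshot("wrist"); cv2.imwrite("pics/w14.png",s["frame"][:,:,::-1])
E
```

```text
at [500.9  79.3 137.2] yaw -5.99 t 22.38 F [-0.4  0.5  1.1] gap 43.1
turn first 0.0 then shift [0. 0. 0.]
```

View pics/s14.png

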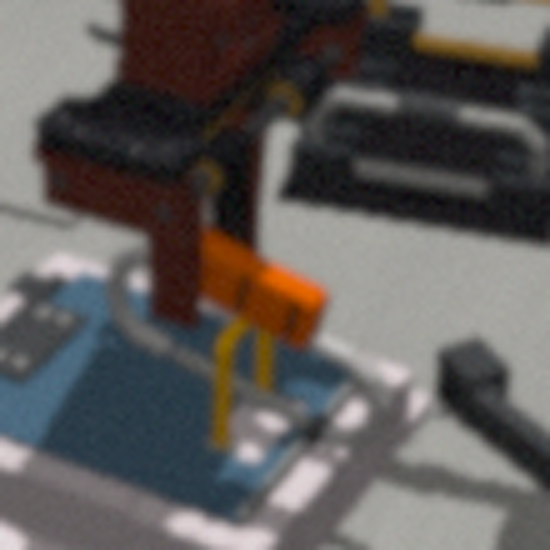

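View pics/w14.png

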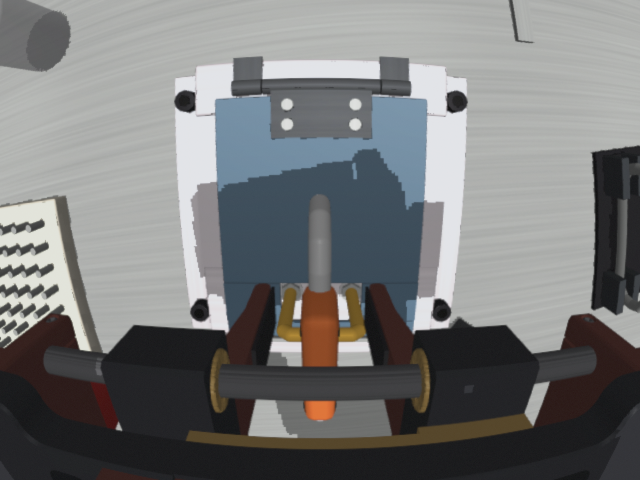

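Released: the hook stands on the eye, tail slightly down, with clearance around the grip. Withdrawing straight up.

>>> step_arm:
  motion:
    - [[0,0,-0.4],0,120]
    - [[0,0,-0.8],0,120]
    - [[0,0,-1],0,120]
    - [[0,0,-1],0,120]
    - [[0,0,-1],0,120]
    - [[-1,0,-0.5],0,120]
    - [[-1,0.5,0],0,120]
    - [[-1,0.5,0],0,120]

```text
clock: 23.15
tcp_pos: [423.2, 62.4, 256.6]
orientation: [[0.995, -0.103, 0.002], [-0.103, -0.995, 0.0], [0.002, -0.0, -1.0]]
force: [1.2, -1.0, 0.0]
finger_gap: 0.527
```

>>> step_arm:
  motion:
    - [[-0.5,1,0],0,120]
    - [[0,1,0],0,120]
    - [[0,1,0],0,120]
    - [[0,1,0],0,120]
    - [[0,0,0],0,120]
    - [[0,0,0],0,120]

```text
clock: 23.65
tcp_pos: [400.7, -36.5, 255.5]
orientation: [[0.994, -0.107, 0.001], [-0.107, -0.994, 0.0], [0.001, -0.0, -1.0]]
force: [0.5, 0.6, 0.6]
finger_gap: 0.529
```

```bash
python3 - <<'E'
from h import *
go(501,79.3,137.1,-6)
for n in ("side","top","wrist"):
    s=snapshot(n);f=s["frame"]
    if n=="side": b=cv2.resize(f[190:300,290:400],None,fx=5,fy=5,interpolation=cv2.INTER_CUBIC)
    else: b=f
    cv2.imwrite(f"pics/{n}15.png",b[:,:,::-1])
E
```

```text
at [400.7 -36.5 255.5] yaw -6.15 t 23.65 F [0.5 0.6 0.6] gap 46.6
turn first -0.02 then shift [ 3.5  -5.03  4.73]
```

View pics/side15.png

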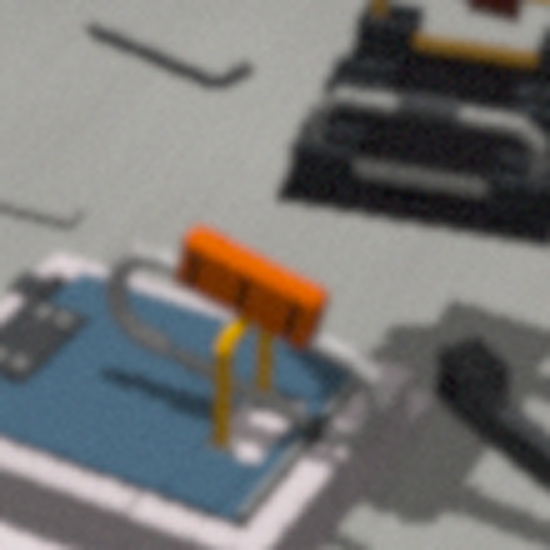

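View pics/wrist15.png

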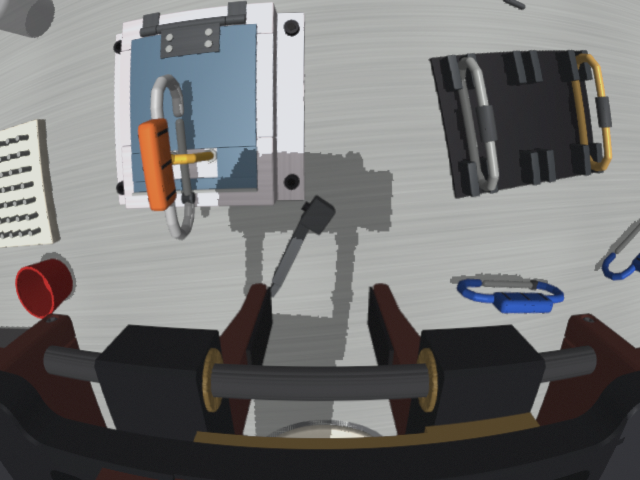

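View pics/top15.png

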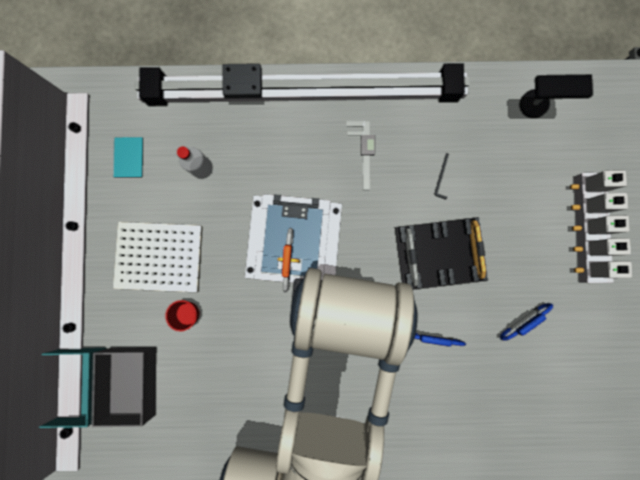

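The hook hangs on the eye with the gate shut and the bar inside (wrist view about (185,160)). The cover is flat and the other items are in place. Next, a stability check.

>>> step_arm:
  motion:
    - [[0,0,0],0,120]
    - [[0,0,0],0,120]
    - [[0,0,0],0,120]
    - [[0,0,0],0,120]
    - [[0,0,0],0,120]
    - [[0,0,0],0,120]
    - [[0,0,0],0,120]
    - [[0,0,0],0,120]

```text
clock: 24.47
tcp_pos: [400.8, -35.9, 254.6]
orientation: [[0.995, -0.104, -0.0], [-0.104, -0.995, 0.0], [-0.0, -0.0, -1.0]]
force: [0.5, -0.7, -0.8]
finger_gap: 0.53
```

>>> step_arm:
  motion:
    - [[0,0,0],0,120]
    - [[0,0,0],0,120]
    - [[0,0,0],0,120]
    - [[0,0,0],0,120]
    - [[0,0,0],0,120]
    - [[0,0,0],0,120]
    - [[0,0,0],0,120]
    - [[0,0,0],0,120]

```text
clock: 25.13
tcp_pos: [400.8, -35.9, 254.6]
orientation: [[0.995, -0.104, -0.0], [-0.104, -0.995, 0.0], [-0.0, -0.0, -1.0]]
force: [0.7, -0.6, -0.3]
finger_gap: 0.53
```

```bash
python3 - <<'E'
from h import *
a=cv2.imread("pics/wrist15.png")[:,:,::-1].astype(int)
s=snapshot("wrist");f=s["frame"]; d=abs(a-f.astype(int)).max(2)[:250];print((d>60).sum(), np.argwhere(d>60)[:5])
cv2.imwrite("pics/w16.png",cv2.resize(f[50:260,100:310][:,:,::-1],None,fx=2.8,fy=2.8,interpolation=cv2.INTER_CUBIC))
E
```

```text
538 [[  2 246]
 [  3 246]
 [  4 246]
 [  5 246]
 [ 10 227]]
```

View pics/w16.png

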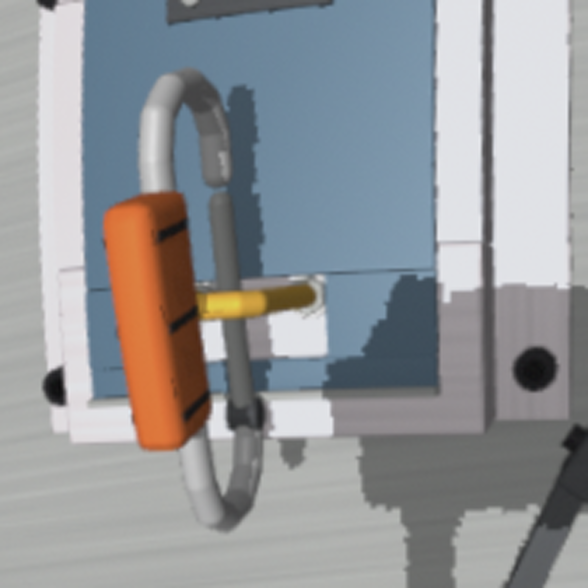

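```bash
python3 -c "
from station import *
print(close_job())"
```

```text
the job is handed in; nothing more can be done
None
```

The hook is clipped on the eye with its gate shut and the cover flat, and I handed the job in at about 25 s of the 72 s allowed.

- **Cover:** I pressed it down until it met its stop, at about 18 N with the empty gripper. It stayed flat afterwards.
- **Clipping:** The gate first touched the bar about 2 mm above its nominal height. I pressed the hook about 26 mm further down at hook x ≈ 18, then drew it back behind the nose. The gate sprang shut and only the hook's weight was left on the wrist.
- **Proof pull:** I held about 15.7 N net upward for over 1.5 s. It briefly peaked near 17 N net upward, with 5–7 N sideways at the wrist. I saw nothing above 25 N in any reading I took.
- **Last checks:** The final wrist picture shows the gate closed in line with the nose, the bar through the loop and the gripper clear. In the last top view the other items looked to be where they started. The released hook sits on the bar with its tail a little low and did not look to have moved over the last 1.5 s.
- **Check that disagreed:** An automatic comparison of the last two wrist pictures found 538 changed pixels. I put these down to the arm settling by about 1 mm, since the picture itself showed nothing out of place, but I did not test that further.

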